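Fit a keyed stub shaft into a clamped sprocket

TASK

Swing the toggle clamp over centre so that its pad holds the sprocket down, and let go of the lever. Then take the keyed shaft (not the plain one, which stays standing in the rack) and put it key end down into the sprocket's bore, turning it until the key slips into the keyway, and push it fully home against the spring plug, collar on the hub. Finish while still holding the shaft and pressing its collar onto the hub, ready for the grub screw, with the clamp still shut.

Things in the scene. Friction and masses are not known exactly. Their poses are not given: they have to be found in the camera images.
- toggle_fixture: Steel fixture fixed on the bench: plate 160 x 100 x 12 mm with a hold-down toggle clamp, and a nest plate 60 x 96 x 12 mm flush to its front edge (in all x -140..+80, y +-50 mm). Origin: centre of the 160 mm plate's underside, on the bench; x points from nest to clamp. Shut, the clamp's bar (12 mm wide) tops out at 54 mm, its 18 mm pad is at x -58, its handle stands at x +33..57 up to z 165 mm.
- toggle_fixture_lever (a joint): Clamp lever, bar and handle in one rigid piece: 0 = shut on nothing, 0.01 to 0.03 = pad on the sprocket, 1.48 = wide open. As it opens the bar rises and the handle swings to the fixture's +x and down. Rests open at 1.1 to 1.3. A sprung link makes dead centre at 0.25 rad: below 0.08 rad it snaps down and keeps pressing by itself. Shutting takes up to 0.8 N m (10 N at the grip).
- lever_hinge (a point): Centre of the clamp's hinge pin, 49 mm above the bench, at x +30 mm of the fixture. The hinge axis is the fixture's y axis; this point has the fixture's axes.
- lever_grip (a point): Middle of the lever's handle, which is 22 mm wide (along the fixture's y), 24 mm thick, 71 mm long. From the hinge it lies 15 mm along x and 81 mm along z of the lever's own axes (the fixture's axes turned about y by the joint value q, so the handle leans by q from upright to the fixture's +x). Its z axis runs along the handle to the free end, 35 mm on.
- nest_centre (a point): Centre of the nest, 12 mm above the bench, at x -93 mm of the fixture: the sprocket's underside is centred here on the spring plug.
- sprocket: Steel 18-tooth sprocket lying in the nest with its hub up, loose until clamped: tooth plate 78 mm across and 7 mm thick, hub 40 mm across, 28 mm high in all. Origin: centre of its underside, 12 mm above the bench. Bore 22 mm right through along z, chamfered 1 mm at the mouth; keyway in the bore's side towards the sprocket's +x, 7.8 mm wide, out to 14.6 mm from the axis, over the full height.
- hub_face (a point): Centre of the hub's upper face on the bore's axis, 40 mm above the bench. Axes as the sprocket: x points to the keyway.
- spring_plug (a joint): Travel of the brass spring plug that centres the sprocket in the nest: 0 = up, its top 9 mm above the sprocket's underside inside the bore; grows as it is pressed down, about 8 mm (0.008) with the shaft fully home. It pushes back with 7 N at first, about 11 N there: enough to lift the shaft if it is let go.
- keyed_shaft_grip (a point): Steel stub shaft with a key, upright in the rack, 91 mm long, 0.14 to 0.28 kg. This point: on its axis, 66 mm above its lower end, in the round upper spindle (18 mm across, 33 to 91 mm up) where it is grasped. z points up the shaft, x towards the key. A 6 mm slot in the spindle's top 20 mm, on the key's side, shows from above. Point's height: 88 mm in the rack, 79 mm fully home in the sprocket.
- collar_face (a point): Centre of the lower face of the keyed shaft's collar (34 mm across, 6 mm thick), 27 mm above its lower end, 39 mm below the grip point; axes as the shaft. Below it: journal 20 mm across with a 3 mm lead chamfer at the end; the key, 6 mm wide, from 9 to 25 mm above the end, reaching 13 mm from the axis. Out of line, the key stops on the hub's face with the collar 18 mm above it.
- plain_shaft_grip (a point): The same point of a second shaft in the rack: alike in every size, but with neither key nor slot. It stays there.
- shaft_rack: Beech block 58 x 124 x 30 mm fixed on the bench, with two bores 8 mm deep, 70 mm apart along its y, in which the shafts stand, either in either bore. Origin: centre of the underside.
Mind the look-alikes: they are no part of the job. What is shaped like the part that bears keyed_shaft_grip but pink or red is not meant.

How it is judged:
On the way, in this order (a step that is already met when the one before it is completed fails the run):
1. the toggle clamp is shut over centre with its pad pressed on the sprocket, and its lever has been let go (value of joint toggle_fixture_lever below 0.06 rad and contact force between toggle_fixture_lever and sprocket above 1 N and contact force between the arm and toggle_fixture_lever below 0.1 N), for 0.2 s.
2. the keyed shaft has been lifted out of the rack (its lower end more than 45 mm above the bench) (height (world z) of keyed_shaft_grip above 0.111 m), for 0.1 s.
3. the key has slipped into the keyway (the shaft is in line with the bore, less than 14 mm from home) (z of collar_face in the frame of hub_face below 0.014 m and horizontal distance between collar_face and hub_face below 0.003 m and angle between the x axis of collar_face and the x axis of hub_face, either way round below 0.2 rad), for 0.1 s.
At the end, for the whole second after the job is handed in: Collar within 1.5 mm of the hub, shaft within 2.5 mm and 0.06 rad of the bore, plug down over 6 mm; fingers grip it (over 2 N) and press it on the sprocket (over 1 N); clamp below 0.06 rad, pad on sprocket (over 0.5 N); sprocket flat, within 4 mm of its nest; plain shaft moved under 20 mm (z of collar_face in the frame of hub_face below 0.0015 m and horizontal distance between collar_face and hub_face below 0.0025 m and angle between the z axis of collar_face and the z axis of hub_face, either way round below 0.06 rad and value of joint spring_plug above 0.006 m and contact force between keyed_shaft and sprocket above 1 N and contact force between the fingers and keyed_shaft above 2 N and value of joint toggle_fixture_lever below 0.06 rad and contact force between toggle_fixture_lever and sprocket above 0.5 N and horizontal distance between nest_centre and sprocket below 0.004 m and angle between sprocket's own z axis and vertical below 0.04 rad and distance of plain_shaft_grip from where it was at the start of the episode below 0.02 m); the arm keeps its last pose, push and grip.
It fails at once if the plain shaft is knocked over or taken out of the rack (angle between plain_shaft_grip's own z axis and vertical above 0.5 rad or height (world z) of plain_shaft_grip above 0.105 m).
It also fails if it takes over 61 s, if anything falls off the work surface, if the arm or the gripper's body presses on something with over 40 N, if the wrist force passes 120 N, or if a joint passes its speed limit or range.

ROBOT

A 6-joint arm with a two-finger parallel gripper is mounted at the origin on a cart in front of the work surface, level with it; the furniture and walls round the work are solid. World frame = base frame: x ahead of the robot, y to its left, z up, the work surface at z = 0. Lengths are in m, angles in rad, forces in N, time in s.
With the tool pointing down it reaches from about 0.3 to 0.875 m from the base axis. Payload 6.4 kg.
Tool frame: the origin (TCP) lies at the very end of the fingers, on their centre line; the grasp point (between the pads) lies 19 mm behind it; z points along the fingers, y is the direction in which the jaws open and shut (so a half turn about z gives the same grasp; the last joint's range is limited). The gripper opens to 85 mm and grips with 20 to 120 N. Pads are 22 mm wide; open, the fingers measure 114 mm over their backs; the gripper's body (76 mm by 85 mm) begins 54 mm behind the grasp point. The pads swing forward as they close: fully open they stand 13 mm farther back than shut.
Start: joints at [-1.517, 0.181, 1.607, -0, 1.354, -0.206], TCP at [0.148, -0.556, 0.231] pointing down, gripper open.
Joint ranges: [-2.99, 2.99], [-0.89, 2.07], [0.3, 2.58], [-1.14, 4.28], [0, 2.63], [-3.12, 3.12]. Speed limits (rad/s): [2.57, 2.57, 3.01, 3.14, 3.14, 3.14].

INTERFACE

Orientations are given as a rotation vector (axis times angle).
In Python, from station import readout, viewer, arm gives the robot as it stands. The module is installed in compiled form; this text tells all that it offers.
- The arm moves only by the shell command python3 -m jog 'ROWS' [FORCE]. ROWS is a JSON object of lists of equal length, an entry for each row: "offset": the shift along the tool's x, y, z as a fraction of full scale, a list of three; "twist": the turn, a rotation vector about the tool's x, y, z as a fraction of full scale, a list of three; "gripper": the opening, from 0 (shut) to 1 (fully open). In form: {"offset": [[tx, ty, tz], ...], "twist": [[rx, ry, rz], ...], "gripper": [gripper, ...]}. A call has 1 to 12 rows; each row shifts and turns the pose as measured when the row begins, along the tool's axes as they then stand; what a row does not reach is not made up. Full scale, the value 1, is 0.03 m for a shift and 0.1 rad for a turn. A row lasts 1/10 s, in which the tool goes at most 50 mm and 8.59 degrees, less where a joint would pass 70% of its speed; a pose out of reach is approached as far as the arm can. A call with a number of a shift or a turn outside -1 to 1 is refused whole. A call with a gripper value outside its range is refused whole. The fingers move at their own pace and stop on an object; FORCE is the grip in N (left out, the last holds). Time passes only in rows, so rows that do not move let the fingers close. It gives the time, the measured TCP pose, the force and the opening at its end, in the units of the state.
- readout.sense(): the state, without advancing time (a new reading comes with each control period).
- viewer.grab_frame(name): name is "scene" or "top" or "wrist"; returns a dict with "frame" (420x560x3 uint8, red, green, blue), "fx", "fy", "cx", "cy" (pixels), "view" (4x4, takes a point from world to camera coordinates). Camera axes: x right, y down, z forward; pixel columns grow to the right and rows downward; lengths in m; the calibration is good to about 2 mm. The wrist camera is an equidistant fisheye: a pixel r from the principal point sees the ray r / f radians off the axis. A picture is of the moment at which its call begins. There is no depth.
- arm.close_job(): hands the job in, once; it reports no verdict.
The state is a dict: "time": time; "joints": joint angles; "dq": joint speeds; "tau": joint torques, N m; "tool_pos": TCP position; "ee_rot": TCP orientation; "ft_force": force on the tool from outside, world axes, zero at the start; "ft_torque": the same for the moment, N m; "finger_gap": opening from 0.0 (shut) to 1.0 (fully open).
Only numpy, scipy, OpenCV 4.12 (cv2) and the standard library are available. Lean on these libraries where they do the work, as an engineer would, in place of code of your own. Each camera call takes 0.05 s, during which the arm holds its last target.

## Working session

There is one attempt and no reset: what is moved stays moved. The work goes in short steps, Python scripts to look and compute and a shell command to move; the robot and the scene stay as the last step left them, time stands still between calls to the robot, and variables do not carry over. Pictures are saved under pics/ and viewed, and the job is handed in when it is done.

```bash
mkdir -p pics; ls
python3 - <<'E'
from station import readout, viewer, arm
import cv2, numpy as np
s=readout.sense(); print(s)
for n in ["scene","top","wrist"]:
    f=viewer.grab_frame(n)
    cv2.imwrite(f"pics/{n}0.png",f["frame"][:,:,::-1])
    print(n,f["fx"],f["fy"],f["cx"],f["cy"],np.round(f["view"],4).tolist())
E
```

```text
pics
{'time': 0.0, 'joints': array([-1.51729906e+00,  1.81536630e-01,  1.60800527e+00, -1.34332065e-05,
        1.35379113e+00, -2.06257147e-01]), 'dq': array([ 0.00114843,  0.00206167,  0.00166344, -0.00110467, -0.00080268,
       -0.00124939]), 'tau': array([-7.36017537e-04, -4.44881380e+01, -3.51333690e+01, -2.24545347e-04,
        9.23332205e-03,  1.20759969e-05]), 'tool_pos': array([ 0.14769146, -0.55514075,  0.23038795]), 'ee_rot': array([-3.11341126e+00, -4.06654796e-01, -1.87957682e-04]), 'ft_force': array([-0.31157223,  1.19801408, -0.01197699]), 'ft_torque': array([ 0.04186558,  0.01092294, -0.02295399]), 'finger_gap': 1.0018925840522475}
scene 521.4130404464479 521.4130404464479 285.78737764571133 205.289197849052 [[0.893, -0.4501, -0.0055, -0.5824], [-0.3461, -0.6787, -0.6478, 0.136], [0.2878, 0.5804, -0.7618, 1.2848], [0.0, 0.0, 0.0, 1.0]]
top 426.71245828347134 426.71245828347134 275.70298650492936 218.35955030144484 [[-0.0179, -0.9994, -0.029, -0.1783], [-0.9959, 0.0204, -0.0887, 0.549], [0.0892, 0.0273, -0.9956, 0.9249], [0.0, 0.0, 0.0, 1.0]]
wrist 325.19226210127806 325.19226210127806 280.8992126770386 209.58988924601275 [[0.2562, -0.9666, -0.0016, -0.5737], [-0.9323, -0.2475, 0.2636, -0.0332], [-0.2553, -0.066, -0.9646, 0.3778], [0.0, 0.0, 0.0, 1.0]]
```

View pics/scene0.png

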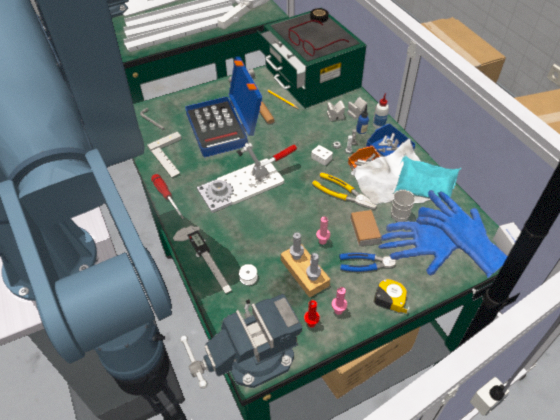

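View pics/top0.png

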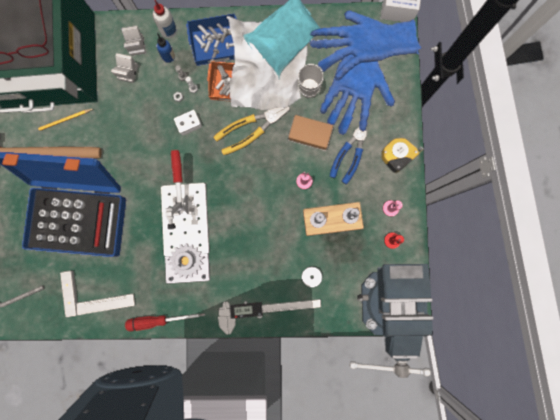

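View pics/wrist0.png

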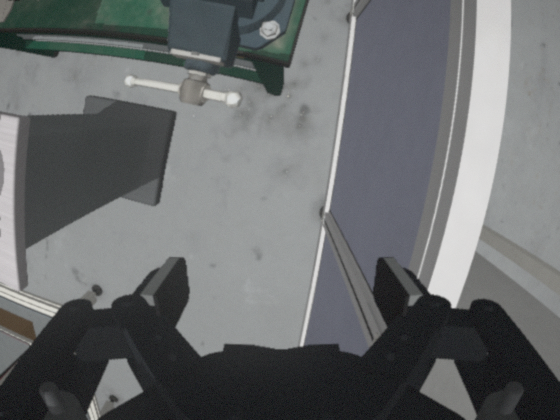

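```bash
cat > h.py <<'E'
from station import readout, viewer
import cv2, numpy as np
from scipy.spatial.transform import Rotation as R
def ray(f,u,v):
    V=f["view"]; Rm=V[:3,:3]; c=-Rm.T@V[:3,3]
    d=Rm.T@np.array([(u-f["cx"])/f["fx"],(v-f["cy"])/f["fy"],1.]); return c,d/np.linalg.norm(d)
def wray(f,u,v):
    V=f["view"]; Rm=V[:3,:3]; c=-Rm.T@V[:3,3]
    a,b=u-f["cx"],v-f["cy"]; r=np.hypot(a,b)+1e-9; th=r/f["fx"]
    return c,Rm.T@np.array([a/r*np.sin(th),b/r*np.sin(th),np.cos(th)])
def onz(cd,z):
    c,d=cd; return c+d*(z-c[2])/d[2]
def proj(f,p):
    q=f["view"][:3,:3]@np.array(p)+f["view"][:3,3]; return np.array([f["fx"]*q[0]/q[2]+f["cx"],f["fy"]*q[1]/q[2]+f["cy"]])
def wproj(f,p):
    q=f["view"][:3,:3]@np.array(p)+f["view"][:3,3]; r=np.hypot(q[0],q[1]); th=np.arctan2(r,q[2])
    return np.array([f["cx"]+q[0]/r*th*f["fx"],f["cy"]+q[1]/r*th*f["fx"]])
def crop(f,x0,y0,x1,y1,k,name):
    im=f["frame"][y0:y1,x0:x1,::-1]; cv2.imwrite(name,cv2.resize(im,None,fx=k,fy=k,interpolation=cv2.INTER_CUBIC))
E
python3 - <<'E'
import cv2
a=cv2.imread("pics/top0.png"); b=cv2.imread("pics/scene0.png")
def c(i,x0,y0,x1,y1,k,n): cv2.imwrite(n,cv2.resize(i[y0:y1,x0:x1],None,fx=k,fy=k,interpolation=cv2.INTER_CUBIC))
c(a,140,140,240,290,4,"pics/t_fix.png")
c(a,280,160,420,260,5,"pics/t_rack.png")
c(b,190,130,310,215,6,"pics/s_fix.png")
c(b,270,210,360,330,5,"pics/s_rack.png")
E
```

```text
(no output)
```

View pics/t_fix.png

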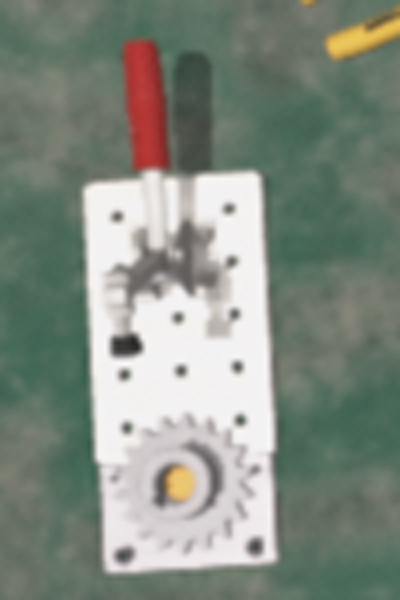

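View pics/t_rack.png

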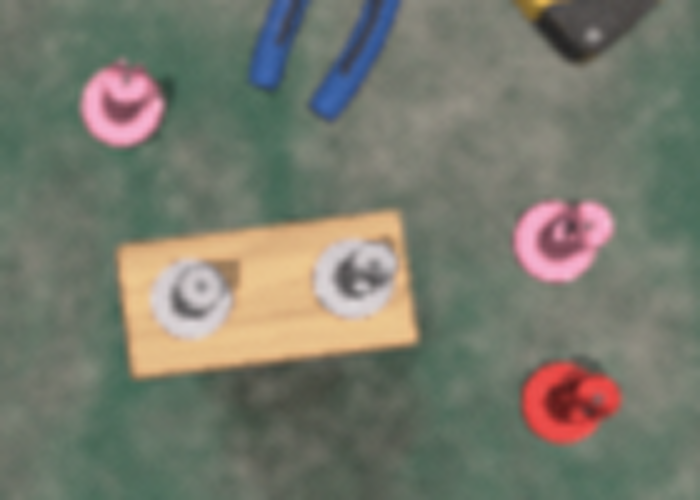

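View pics/s_fix.png

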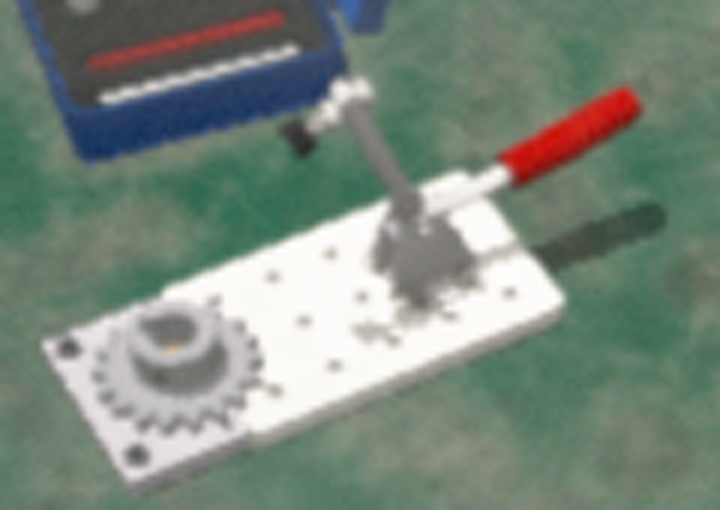

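View pics/s_rack.png

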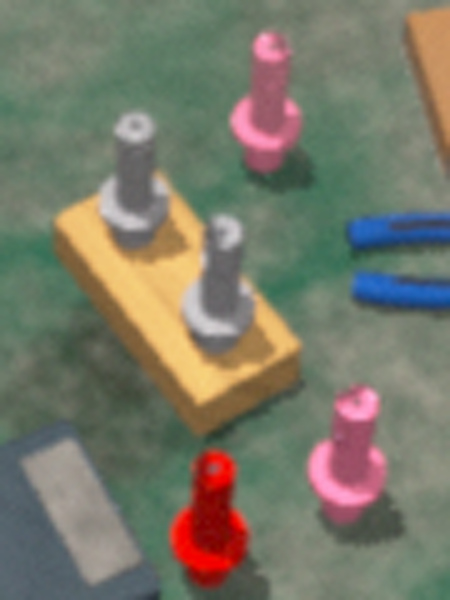

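Run:
```python
from h import *
f=viewer.grab_frame("top"); g=viewer.grab_frame("scene")
def t(u,v,z): return onz(ray(f,140+u/4,140+v/4),z)
def sc(u,v,z): return onz(ray(g,190+u/6,130+v/6),z)
def rk(u,v,z): return onz(ray(f,280+u/5,160+v/5),z)
def srk(u,v,z): return onz(ray(g,270+u/5,210+v/5),z)
P=np.array([t(84,184,.012),t(262,172,.012),t(277,562,.012),t(106,573,.012)]);print(P.round(4))
print("sides",np.linalg.norm(P[0]-P[1]),np.linalg.norm(P[1]-P[2]),np.linalg.norm(P[2]-P[3]),np.linalg.norm(P[3]-P[0]))
S=np.array([sc(565,300,.012),sc(130,482,.012),sc(42,345,.012),sc(460,172,.012)]);print(S.round(4))
fl=(P[3]+P[2])/2; bk=(P[0]+P[1])/2; ax=bk-fl; yaw=np.arctan2(ax[1],ax[0]); print("yaw",yaw, fl,bk)
# hsv red
hsv=cv2.cvtColor(f["frame"],cv2.COLOR_RGB2HSV)
print("hub top", t(188,482,.040), sc(175,330,.040))
print("plug", t(180,484,.021))
print("rack", [rk(*p,.03).round(4).tolist() for p in [(118,245),(402,210),(418,345),(133,380)]])
print("shaft tops z.113", rk(201,288,.113),srk(135,125,.113),"|", rk(378,265,.113),srk(225,230,.113))
print("collar tops z.055", rk(192,299,.055), rk(354,279,.055))
def inter(a,b):
    (c1,d1),(c2,d2)=a,b; A=np.array([d1,-d2]).T; s=np.linalg.lstsq(A,c2-c1,rcond=None)[0]; p,q=c1+s[0]*d1,c2+s[1]*d2; return (p+q)/2,np.linalg.norm(p-q)
for (a,b),(c,d) in [((140,45),(632,105)),((150,165),(510,170))]:
    print("handle",inter(ray(f,140+a/4,140+b/4),ray(g,190+c/6,130+d/6)))
```

```text
[[ 0.6256  0.0712  0.012 ]
 [ 0.6301 -0.0306  0.012 ]
 [ 0.4107 -0.0383  0.012 ]
 [ 0.4062  0.0575  0.012 ]]
sides 0.10186180792623876 0.21956970597944891 0.09583661647593249 0.21980709142546065
[[ 0.6319 -0.0304  0.012 ]
 [ 0.4132 -0.0414  0.012 ]
 [ 0.4074  0.0527  0.012 ]
 [ 0.6248  0.0672  0.012 ]]
yaw 0.04866848965347867 [0.40844438 0.00960095 0.012     ] [0.62785202 0.02028763 0.012     ]
hub top [0.45598292 0.00488739 0.04      ] [0.45769151 0.00851733 0.04      ]
plug [0.4548559  0.01385536 0.021     ]
rack [[0.5641, -0.2507, 0.03], [0.5769, -0.3755, 0.03], [0.5175, -0.3803, 0.03], [0.5046, -0.2559, 0.03]]
shaft tops z.113 [ 0.53698713 -0.28021983  0.113     ] [ 0.53920513 -0.28240238  0.113     ] | [ 0.5447542  -0.35090155  0.113     ] [ 0.54777354 -0.35196128  0.113     ]
collar tops z.055 [ 0.53753014 -0.28073191  0.055     ] [ 0.54467823 -0.34980651  0.055     ]
handle (array([0.6941824 , 0.02618188, 0.0600019 ]), np.float64(0.0025083337609100283))
handle (array([0.62975676, 0.02338937, 0.0492094 ]), np.float64(0.001994223376188866))
```

```bash
cat >> h.py <<'E'
def plan(target,yaw=None,step=1.0):
    """offset (scaled by 30mm) in current tool axes to target, and yaw twist (scaled by .1)"""
    s=readout.sense(); Rm=R.from_rotvec(s["ee_rot"])
    d=Rm.inv().apply(np.array(target)-s["tool_pos"])
    print("t",round(s["time"],2),"pos",s["tool_pos"].round(4),"tool offset mm",(d*1e3).round(1),"scaled",(d/.03).round(2),"gap",round(s["finger_gap"],3),"F",s["ft_force"].round(1))
    if yaw is not None:
        T=R.from_matrix(np.array([[np.cos(yaw),np.sin(yaw),0],[np.sin(yaw),-np.cos(yaw),0],[0,0,-1]]))
        print("twist scaled",((Rm.inv()*T).as_rotvec()/.1).round(2))
E
python3 - <<'E'
from h import *
f=viewer.grab_frame("wrist"); V=f["view"]; c=-V[:3,:3].T@V[:3,3]; s=readout.sense(); Rm=R.from_rotvec(s["ee_rot"]).as_matrix()
print(c,"in tool",Rm.T@(c-s["tool_pos"]), "axis in tool",Rm.T@V[2,:3])
plan([0.50,-0.28,0.30],0.0487)
plan([0.40,-0.20,0.30],0.0487)
E
```

```text
[ 0.21238234 -0.53795295  0.3726029 ] in tool [ 0.0670171  -0.00046254 -0.14162417] axis in tool [-2.63915363e-01 -5.07232676e-04  9.64545709e-01]
t 0.3 pos [ 0.1477 -0.5555  0.231 ] tool offset mm [ 411.2 -175.8  -68.9] scaled [13.71 -5.86 -2.3 ] gap 1.001 F [ 0.3  0.4 -0.5]
twist scaled [-0.01 -0.    2.11]
t 0.3 pos [ 0.1477 -0.5555  0.231 ] tool offset mm [ 335.1 -278.8  -68.8] scaled [11.17 -9.29 -2.29] gap 1.001 F [ 0.3  0.4 -0.5]
twist scaled [-0.01 -0.    2.11]
```

```bash
python3 -m jog '{"offset":[[0.9,-0.45,-0.3],[0.95,-0.5,-0.3],[0.95,-0.5,-0.2],[0.95,-0.5,-0.2],[0.95,-0.5,-0.2],[0.95,-0.5,-0.1],[0.95,-0.5,-0.1],[0.95,-0.5,-0.1],[0.95,-0.5,-0.1],[0.95,-0.5,0],[0.95,-0.5,0],[0.95,-0.5,0]],"twist":[[0,0,0],[0,0,0],[0,0,0],[0,0,0],[0,0,0],[0,0,0],[0,0,0],[0,0,0],[0,0,0],[0,0,0.7],[0,0,0.7],[0,0,0.7]],"gripper":[1,1,1,1,1,1,1,1,1,1,1,1]}' 20
python3 - <<'E'
from h import *
plan([0.45,-0.30,0.28],0.0487)
E
```

```text
time: 1.5
tool_pos: [0.443, -0.2939, 0.2811]
ee_rot: [3.141, 0.055, 0.002]
ft_force: [0.6, -0.3, 0.2]
finger_gap: 1.002
t 1.5 pos [ 0.443  -0.2939  0.2811] tool offset mm [6.8 6.3 1.1] scaled [0.23 0.21 0.04] gap 1.002 F [ 0.6 -0.3  0.2]
twist scaled [ 0.01 -0.01 -0.14]
```

Run:
```python
from h import *
f=viewer.grab_frame("wrist"); print(f["view"].tolist(), readout.sense()["dq"].round(3))
np.savez("w1.npz",**f)
cv2.imwrite("pics/w1.png",f["frame"][:,:,::-1])
for p in [(0.538,-0.281,0.113),(0.546,-0.351,.113)]: print(wproj(f,p))
```

```text
[[0.034138860145360786, -0.9994169680573993, 0.0005120419254976961, -0.30848649554347096], [-0.9642907623767718, -0.03280434556576276, 0.2628063935805754, 0.3708104970585846], [-0.2626363718581297, -0.009465668014460898, -0.9648484530257796, 0.5391480701356839], [0.0, 0.0, 0.0, 1.0]] [-0.06  -0.018  0.026 -0.022  0.006 -0.254]
[271.05302757  93.19271319]
[345.21780056  88.89390652]
```

View pics/w1.png

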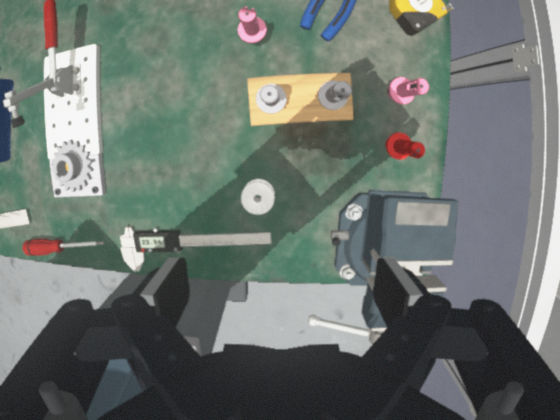

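Run:
```python
import cv2,numpy as np
a=cv2.imread("pics/w1.png")
c=lambda x0,y0,x1,y1,k:cv2.resize(a[y0:y1,x0:x1],None,fx=k,fy=k,interpolation=cv2.INTER_CUBIC)
cv2.imwrite("pics/w1r.png",c(240,65,380,135,5.5)); cv2.imwrite("pics/w1s.png",c(0,0,120,210,2.8))
```

```text
(no output)
```

View pics/w1r.png

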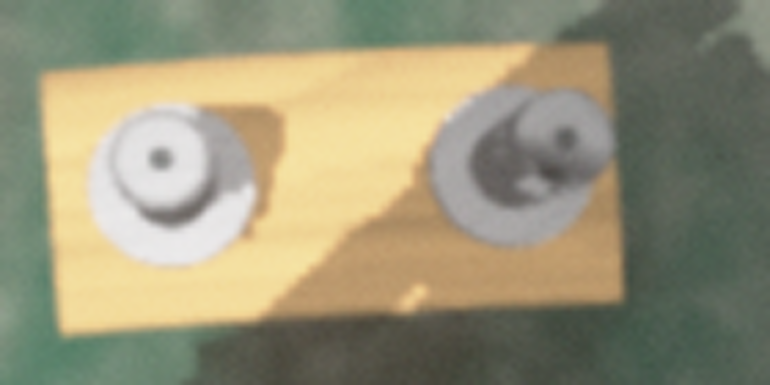

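View pics/w1s.png

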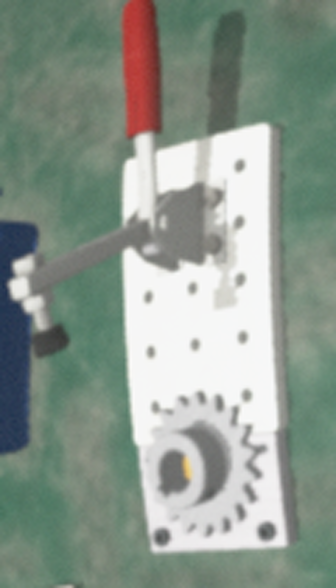

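```bash
python3 -m jog '{"offset":[[0.2,-0.95,0],[0.2,-0.95,0],[0.2,-0.95,0],[0.2,-0.95,0],[0.2,-0.95,0],[0.2,-0.95,0],[0.2,-0.95,0],[0.2,-0.95,0],[0.2,-0.95,0],[0.2,-0.95,0],[0.2,-0.95,0],[0,0,0]],"twist":[[0,0,0],[0,0,0],[0,0,0],[0,0,0],[0,0,0],[0,0,0],[0,0,0],[0,0,0],[0,0,0],[0,0,0],[0,0,0],[0,0,0]],"gripper":[1,1,1,1,1,1,1,1,1,1,1,1]}' 20
python3 - <<'E'
from h import *
plan([0.50,0.02,0.28],0.0487)
f=viewer.grab_frame("wrist")
np.savez("w2.npz",**f)
cv2.imwrite("pics/w2.png",f["frame"][:,:,::-1])
crop(f,160,20,400,260,2.5,"pics/w2c.png")
E
```

```text
time: 2.75
tool_pos: [0.5025, 0.0369, 0.2813]
ee_rot: [-3.139, -0.061, -0.007]
ft_force: [0.4, 0.0, 0.0]
finger_gap: 0.999
t 2.75 pos [0.5025 0.0369 0.2813] tool offset mm [-3.1 16.8  1.3] scaled [-0.1   0.56  0.04] gap 0.999 F [0.4 0.  0. ]
twist scaled [-0.01 -0.05 -0.1 ]
```

View pics/w2.png

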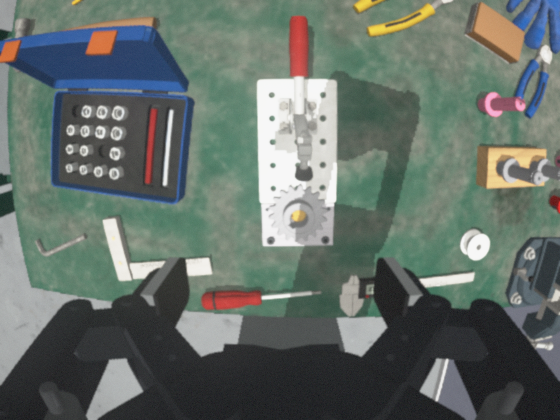

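View pics/w2c.png

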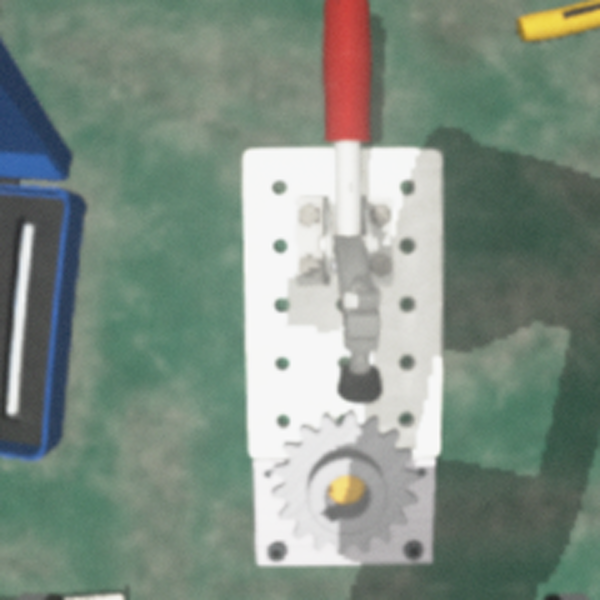

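Run:
```python
from h import *
f=dict(np.load("w2.npz"))
w=lambda u,v,z: onz(wray(f,160+u/2.5,20+v/2.5),z)
P=np.array([w(244,150,.012),w(442,150,.012),w(432,562,.012),w(257,565,.012)]);print(P.round(4))
fl=(P[3]+P[2])/2; bk=(P[0]+P[1])/2; ax=bk-fl; yaw=np.arctan2(ax[1],ax[0]); print("yaw",yaw,np.linalg.norm(ax), fl,bk)
print("hubtop outer",w(346,490,.04),"plug",w(346,490,.021),"keyway",w(328,514,.04))
h=cv2.cvtColor(f["frame"],cv2.COLOR_RGB2HSV); m=((h[...,0]<8)|(h[...,0]>172))&(h[...,1]>150)&(h[...,2]>80)
m[:, :270]=0; m[100:]=0; m[:,330:]=0
v,u=np.nonzero(m); print("handle px",v.min(),v.max())
for r in range(v.min()+2,v.max(),12): 
    k=u[v==r]; print(r,k.min(),k.max(),onz(wray(f,(k.min()+k.max())/2,r),.06).round(4))
# predicted handle given q, at fixture origin
ax/=np.linalg.norm(ax); o=bk-0.08*ax; o[2]=0
c,s=np.cos(yaw),np.sin(yaw)
for q in (1.1,1.2,1.3):
    for e in (-35.5,35.5):
        for t in (-12,12):
            lx,lz=15+t,81+e; x=30+lx*np.cos(q)+lz*np.sin(q); z=49-lx*np.sin(q)+lz*np.cos(q)
            p=o+np.array([c*x/1e3,s*x/1e3,z/1e3]); print(q,e,t,p.round(3),wproj(f,p).round(1))
```

```text
[[ 0.6241  0.0715  0.012 ]
 [ 0.6292 -0.0275  0.012 ]
 [ 0.4112 -0.0366  0.012 ]
 [ 0.4061  0.0587  0.012 ]]
yaw 0.05020673184038115 0.218262772718773 [0.40866139 0.01105416 0.012     ] [0.62664913 0.02200781 0.012     ]
hubtop outer [0.45842845 0.01458817 0.04      ] plug [0.45296498 0.01334075 0.021     ] keyway [0.44572358 0.02284904 0.04      ]
handle px 16 74
18 292 305 [0.6926 0.0254 0.06  ]
30 291 305 [0.6778 0.0255 0.06  ]
42 291 306 [0.6634 0.0245 0.06  ]
54 294 305 [0.6493 0.0229 0.06  ]
66 294 303 [0.6353 0.0235 0.06  ]
1.1 -35.5 -12 [0.619 0.022 0.067] [300.   79.8]
1.1 -35.5 12 [0.629 0.022 0.046] [298.8  73.1]
1.1 35.5 -12 [0.682 0.025 0.099] [300.8  15.9]
1.1 35.5 12 [0.693 0.025 0.078] [299.4  13. ]
1.2 -35.5 -12 [0.62  0.022 0.063] [299.8  78.9]
1.2 -35.5 12 [0.629 0.022 0.04 ] [298.6  74.3]
1.2 35.5 -12 [0.686 0.025 0.088] [300.1  15.2]
1.2 35.5 12 [0.695 0.025 0.066] [298.8  14.5]
1.3 -35.5 -12 [0.621 0.022 0.058] [299.5  78.5]
1.3 -35.5 12 [0.628 0.022 0.035] [298.4  75.9]
1.3 35.5 -12 [0.69  0.025 0.077] [299.5  15.6]
1.3 35.5 12 [0.696 0.025 0.054] [298.3  16.9]
```

```bash
python3 -m jog '{"offset":[[0.85,0.1,0.8],[0.85,0.1,0.8],[0.85,0.1,0.8],[0.85,0.1,0.8],[0.85,0.1,0.8],[0.85,0.1,0.8],[0,0,0]],"twist":[[0,0,-0.1],[0,0,0],[0,0,0],[0,0,0],[0,0,0],[0,0,0],[0,0,0]],"gripper":[0.6,0.6,0.6,0.6,0.6,0.6,0.6]}' 20
python3 - <<'E'
from h import *
plan([0.6585,0.0233,0.045],0.05)
g=viewer.grab_frame("scene"); crop(g,200,100,330,220,6,"pics/s3.png")
E
```

```text
time: 3.5
tool_pos: [0.6629, 0.0152, 0.1339]
ee_rot: [3.137, 0.073, 0.012]
ft_force: [-0.4, 0.3, -1.2]
finger_gap: 0.599
t 3.5 pos [0.6629 0.0152 0.1339] tool offset mm [-4.6 -8.6 88.8] scaled [-0.15 -0.29  2.96] gap 0.599 F [-0.4  0.3 -1.2]
twist scaled [ 0.04 -0.07 -0.03]
```

View pics/s3.png

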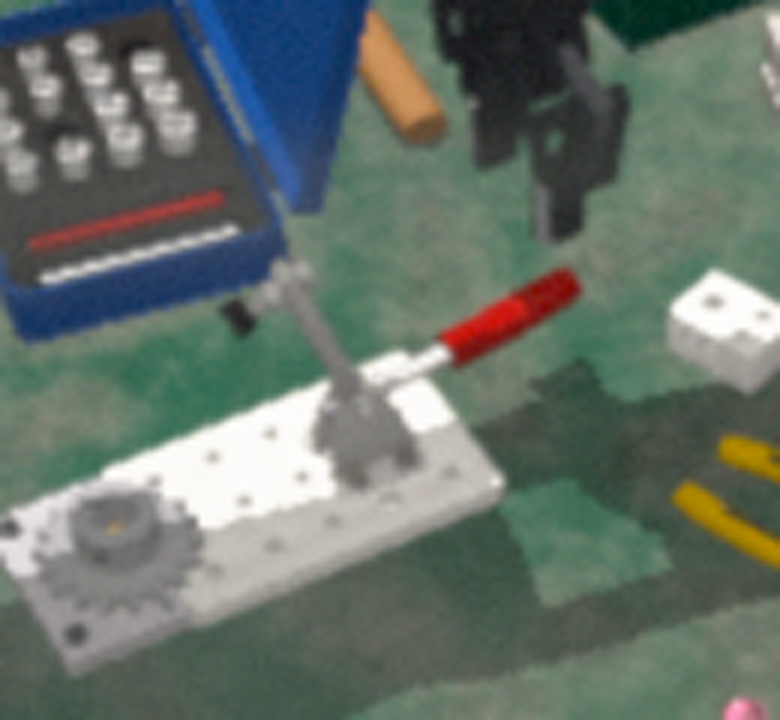

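```bash
python3 -m jog '{"offset":[[-0.15,-0.3,0],[0,0,0],[0,0,0.8],[0,0,0.8],[0,0,0.8],[0,0,0.5],[0,0,0]],"twist":[[0,-0.07,0],[0,0,0],[0,0,0],[0,0,0],[0,0,0],[0,0,0],[0,0,0]],"gripper":[0.6,0.6,0.6,0.6,0.6,0.6,0.6]}' 20
python3 - <<'E'
from h import *
plan([0.6585,0.0233,0.045],0.05)
f=viewer.grab_frame("wrist"); crop(f,160,120,400,340,2.5,"pics/w4.png")
E
```

```text
time: 4.25
tool_pos: [0.6603, 0.0229, 0.0598]
ee_rot: [3.133, 0.075, 0.029]
ft_force: [0.4, 0.4, -0.2]
finger_gap: 0.598
t 4.25 pos [0.6603 0.0229 0.0598] tool offset mm [-2.  -0.6 14.8] scaled [-0.07 -0.02  0.49] gap 0.598 F [ 0.4  0.4 -0.2]
twist scaled [ 0.09 -0.18 -0.02]
```

View pics/w4.png

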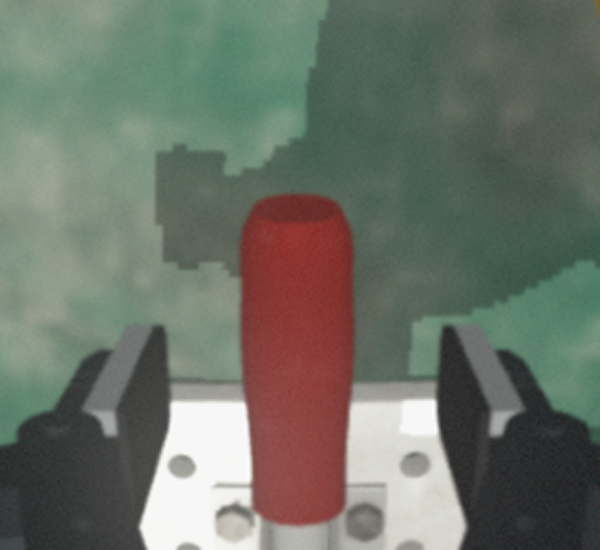

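```bash
python3 -m jog '{"offset":[[0,0,0.5],[0,0,0],[0,0,0],[0,0,0],[0,0,0],[0,0,0]],"twist":[[0.1,-0.2,0],[0,0,0],[0,0,0],[0,0,0],[0,0,0],[0,0,0]],"gripper":[0.6,0.3,0.1,0.1,0.1,0.1]}' 25
python3 - <<'E'
from h import *
plan([0.6585,0.0233,0.045],0.05)
f=viewer.grab_frame("scene"); crop(f,200,100,330,220,6,"pics/s5.png")
E
```

```text
time: 4.9
tool_pos: [0.6643, 0.0243, 0.054]
ee_rot: [-3.14, -0.077, -0.014]
ft_force: [-0.5, 0.8, -4.3]
finger_gap: 0.236
t 4.9 pos [0.6643 0.0243 0.054 ] tool offset mm [-5.9  0.7  8.9] scaled [-0.2   0.02  0.3 ] gap 0.236 F [-0.5  0.8 -4.3]
twist scaled [-0.01 -0.09 -0.01]
```

View pics/s5.png

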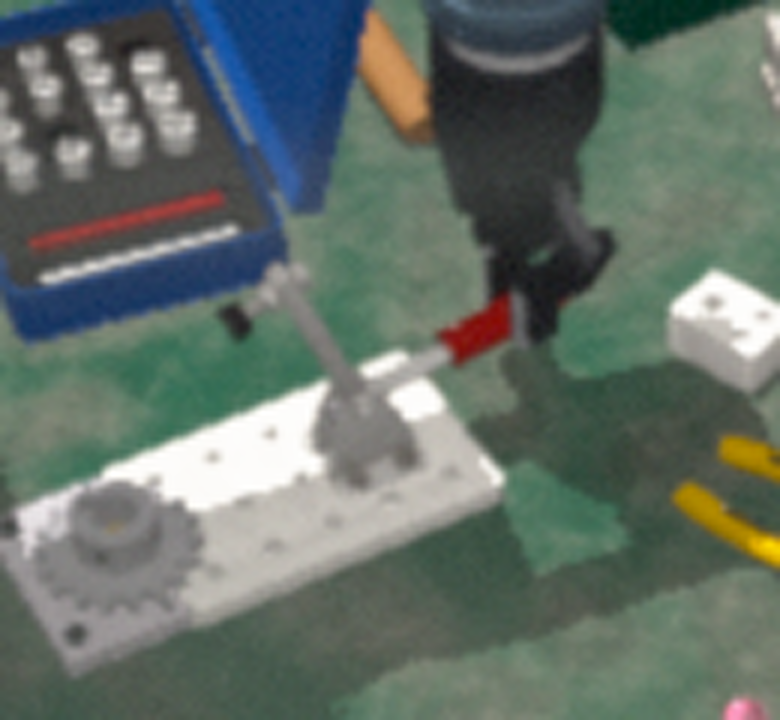

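```bash
python3 -m jog '{"offset":[[-0.13,0,-0.39],[-0.18,0,-0.38],[-0.22,0,-0.31],[-0.24,0,-0.27],[-0.23,0,-0.2],[-0.24,0,-0.17],[0,0,0]],"twist":[[0,0,0],[0,0,0],[0,0,0],[0,0,0],[0,0,0],[0,0,0],[0,0,0]],"gripper":[0.1,0.1,0.1,0.1,0.1,0.1,0.1]}' 25
python3 - <<'E'
from h import *
plan([0.595,0.0197,0.118],0.05)
s=readout.sense(); p=s["tool_pos"]-[.5775,.0185,.049-.019]; print("rel",p, "q",np.arctan2(p[0],p[2])-np.arcsin(.015/np.hypot(p[0],p[2])))
E
```

```text
time: 5.65
tool_pos: [0.6322, 0.0226, 0.1084]
ee_rot: [-3.138, -0.074, -0.045]
ft_force: [-1.1, 0.3, -5.9]
finger_gap: 0.235
t 5.65 pos [0.6322 0.0226 0.1084] tool offset mm [-37.    1.2 -10.6] scaled [-1.23  0.04 -0.35] gap 0.235 F [-1.1  0.3 -5.9]
twist scaled [-0.01 -0.29 -0.03]
rel [0.05472516 0.00414394 0.0784381 ] q 0.4516860387609555
```

```bash
python3 -m jog '{"offset":[[-0.25,0,-0.1],[-0.25,0,-0.08],[-0.25,0,-0.08],[-0.2,0,-0.05],[-0.2,0,-0.05],[-0.2,0,-0.03],[0,0,0]],"twist":[[0,-0.1,0],[0,-0.1,0],[0,-0.1,0],[0,0,0],[0,0,0],[0,0,0],[0,0,0]],"gripper":[0.1,0.1,0.1,0.1,0.1,0.1,0.1]}' 25
python3 - <<'E'
from h import *
plan([0.595,0.0197,0.118],0.05)
s=readout.sense(); p=s["tool_pos"]-[.5775,.0185,.049-.019]; print("rel",p, "q",np.arctan2(p[0],p[2])-np.arcsin(.015/np.hypot(p[0],p[2])))
f=viewer.grab_frame("scene"); crop(f,190,80,320,220,5,"pics/s6.png")
E
```

```text
time: 6.35
tool_pos: [0.5976, 0.0208, 0.1258]
ee_rot: [-3.14, -0.073, -0.028]
ft_force: [0.2, 0.9, -2.1]
finger_gap: 0.232
t 6.35 pos [0.5976 0.0208 0.1258] tool offset mm [-2.8  1.   7.7] scaled [-0.09  0.03  0.26] gap 0.232 F [ 0.2  0.9 -2.1]
twist scaled [-0.01 -0.18 -0.04]
rel [0.02013469 0.00233538 0.09579098] q 0.0533295297473001
```

View pics/s6.png

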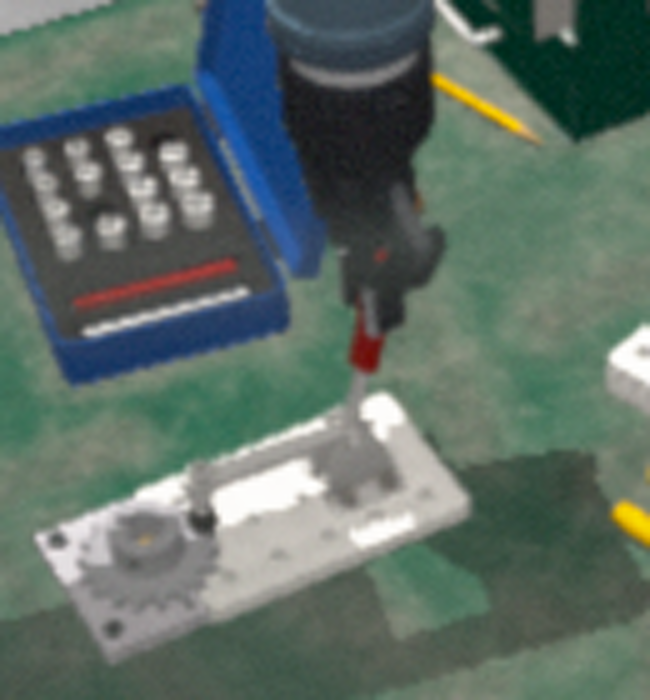

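```bash
python3 -m jog '{"offset":[[-0.2,0,0],[-0.15,0,0],[-0.15,0,0]],"twist":[[0,0,0],[0,0,0],[0,0,0]],"gripper":[0.1,0.1,0.1]}' 25
python3 - <<'E'
from h import *
plan([0.595,0.0197,0.118],0.05)
E
```

```text
time: 6.7
tool_pos: [0.5931, 0.0205, 0.1271]
ee_rot: [-3.138, -0.069, -0.07]
ft_force: [23.2, 4.1, -16.1]
finger_gap: 0.236
t 6.7 pos [0.5931 0.0205 0.1271] tool offset mm [1.5 0.9 9.2] scaled [0.05 0.03 0.31] gap 0.236 F [ 23.2   4.1 -16.1]
twist scaled [-0.01 -0.45 -0.06]
```

```bash
python3 -m jog '{"offset":[[0.05,0,0],[0,0,0],[0,0,0],[0,0,0],[0,0,0]],"twist":[[0,-0.1,0],[0,0,0],[0,0,0],[0,0,0],[0,0,0]],"gripper":[0.3,0.6,0.6,0.6,0.6]}' 25
python3 - <<'E'
from h import *
plan([0.595,0.0197,0.22],0.05)
f=viewer.grab_frame("scene"); crop(f,190,80,320,220,5,"pics/s7.png")
E
```

```text
time: 7.2
tool_pos: [0.5923, 0.0198, 0.1259]
ee_rot: [-3.14, -0.07, -0.046]
ft_force: [0.3, -0.2, 0.0]
finger_gap: 0.601
t 7.2 pos [0.5923 0.0198 0.1259] tool offset mm [  5.5   0.2 -94. ] scaled [ 0.18  0.01 -3.13] gap 0.601 F [ 0.3 -0.2  0. ]
twist scaled [ 0.   -0.29 -0.06]
```

View pics/s7.png

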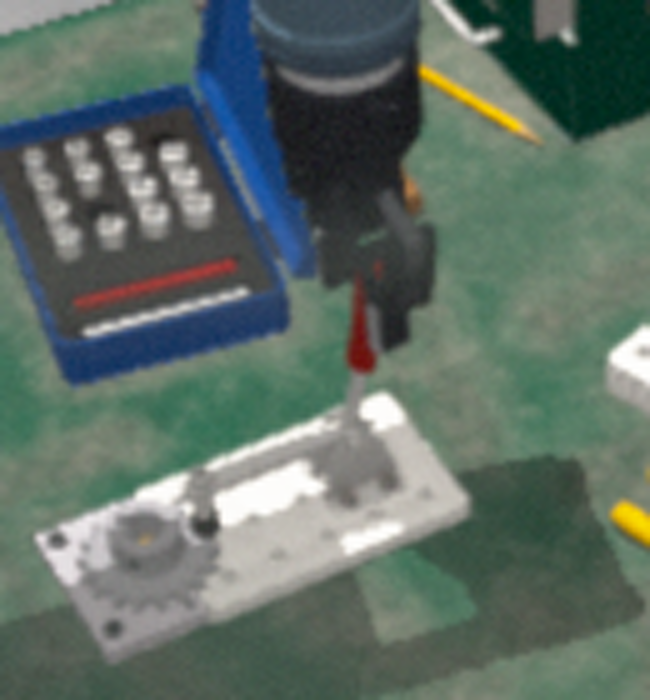

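```bash
python3 -m jog '{"offset":[[0,0,-0.7],[0,0,-0.9],[0,0,-0.9],[0,0,-0.9],[-0.7,0,-0.3],[-1,0,0],[-1,0,0],[-1,0,0.4],[-1,0,0.8],[-1,0,0.9],[-1,0,0.9],[0,0,0]],"twist":[[0,-0.15,0],[0,-0.15,0],[0,0,0],[0,0,0],[0,0,0],[0,0,0],[0,0,0],[0,0,0],[0,0,0],[0,0,0],[0,0,0],[0,0,0]],"gripper":[0.6,0.6,0.6,0.6,0.6,0.6,0.6,0.6,0.6,0.6,0.6,0.6]}' 25
python3 - <<'E'
from h import *
plan([0.389,0.0095,0.12],0.05)
f=viewer.grab_frame("wrist"); np.savez("w8.npz",**f)
cv2.imwrite("pics/w8.png",f["frame"][:,:,::-1]);
E
```

```text
time: 8.45
tool_pos: [0.3812, 0.0107, 0.1487]
ee_rot: [3.139, 0.07, -0.003]
ft_force: [-0.4, 0.3, -0.4]
finger_gap: 0.6
t 8.45 pos [0.3812 0.0107 0.1487] tool offset mm [ 7.8  1.5 28.7] scaled [0.26 0.05 0.96] gap 0.6 F [-0.4  0.3 -0.4]
twist scaled [ 0.01  0.02 -0.05]
```

View pics/w8.png

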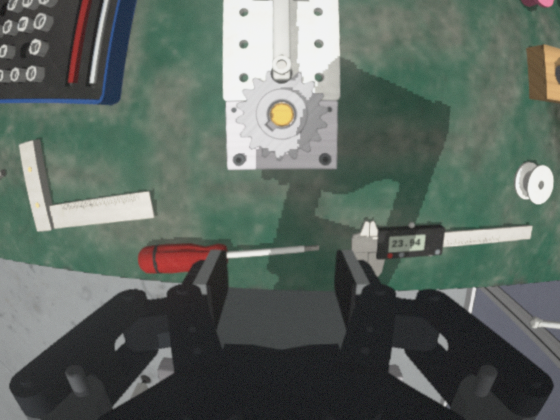

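Run:
```python
from h import *
f=dict(np.load("w8.npz")); crop(f,230,65,335,165,7,"pics/w8c.png")
```

```text
(no output)
```

View pics/w8c.png

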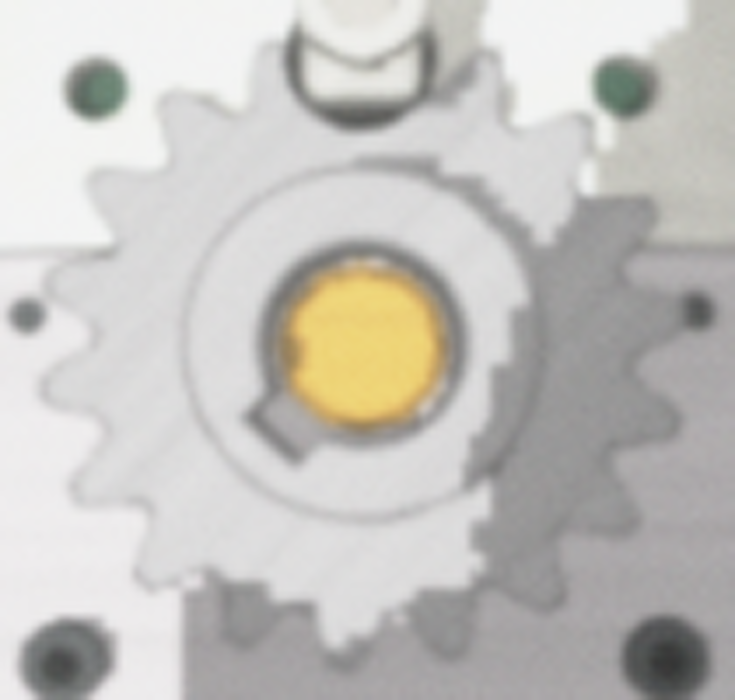

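Run:
```python
from h import *
f=dict(np.load("w8.npz"))
w=lambda u,v,z=.04: onz(wray(f,230+(u+.5)/7-.5,65+(v+.5)/7-.5),z)
h=w(363,343); k=w(272,440); print("hub",h,"key",k,"rad",np.linalg.norm(k-h),"angle",np.arctan2(*(k-h)[1::-1]))
print("diam",np.linalg.norm(w(182,343)-w(545,343)),np.linalg.norm(w(363,163)-w(363,522)))
a,b=w(247,417),w(298,463); d=b-a; print("edge dir normal",np.arctan2(d[1],d[0])+np.pi/2, np.linalg.norm(d)); a,b=w(263,398),w(320,447);
print("plug",w(365,346,.021))
print("nest holes front", w(66,662,.012),w(666,662,.012))
V=f["view"]; print("cam",-V[:3,:3].T@V[:3,3])
```

```text
hub [0.45492578 0.01388217 0.04      ] key [0.44386045 0.02330951 0.04      ] rad 0.014536718961226628 angle 2.435955791009159
diam 0.03943896555317206 0.0395921198904572
edge dir normal -0.6999778774948542 0.00752805802379311
plug [0.4550777  0.01360026 0.021     ]
nest holes front [0.4151827  0.04867232 0.012     ] [ 0.41845485 -0.02522452  0.012     ]
cam [0.44838522 0.01431853 0.29035058]
```

```bash
python3 -m jog '{"offset":[[0.2,0.9,-0.5],[0.25,0.95,-0.4],[0.25,0.95,-0.3],[0.25,0.95,-0.3],[0.25,0.95,-0.2],[0.25,0.95,0],[0.25,0.95,0],[0.25,0.95,0],[0.25,0.95,0],[0.25,0.95,0],[0.2,0.95,0],[0,0.3,0]],"twist":[[0,0,0],[0,0,0],[0,0,0],[0,0,0],[0,0,0],[0,0,0],[0,0,0],[0,0,0],[0,0,0],[0,0,0],[0,0,0],[0,0,0]],"gripper":[0.8,0.8,0.8,0.8,0.8,0.8,0.8,0.8,0.8,0.8,0.8,0.8]}' 25
python3 - <<'E'
from h import *
plan([0.475,-0.32,0.2],0.05)
f=viewer.grab_frame("wrist"); np.savez("w9.npz",**f)
print([wproj(f,p) for p in [(0.538,-0.281,0.113),(0.546,-0.351,.113)]])
cv2.imwrite("pics/w9.png",f["frame"][:,:,::-1]); crop(f,210,40,370,160,5,"pics/w9c.png")
E
```

```text
time: 9.7
tool_pos: [0.4986, -0.329, 0.2258]
ee_rot: [3.117, 0.075, 0.048]
ft_force: [-0.2, 0.6, -0.7]
finger_gap: 0.801
t 9.7 pos [ 0.4986 -0.329   0.2258] tool offset mm [-23.9 -10.7  24.9] scaled [-0.8  -0.36  0.83] gap 0.801 F [-0.2  0.6 -0.7]
twist scaled [ 0.24 -0.3  -0.02]
[array([220.22153589, 159.7743943 ]), array([308.85531466, 153.26158422])]
```

View pics/w9c.png

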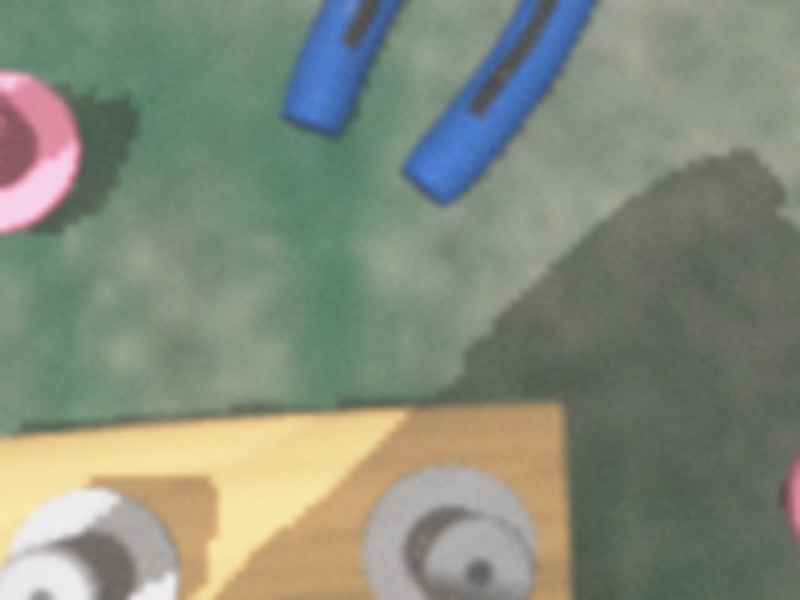

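Run:
```python
from h import *
f=dict(np.load("w9.npz")); crop(f,200,125,340,195,5.7,"pics/w9d.png")
```

```text
(no output)
```

View pics/w9d.png

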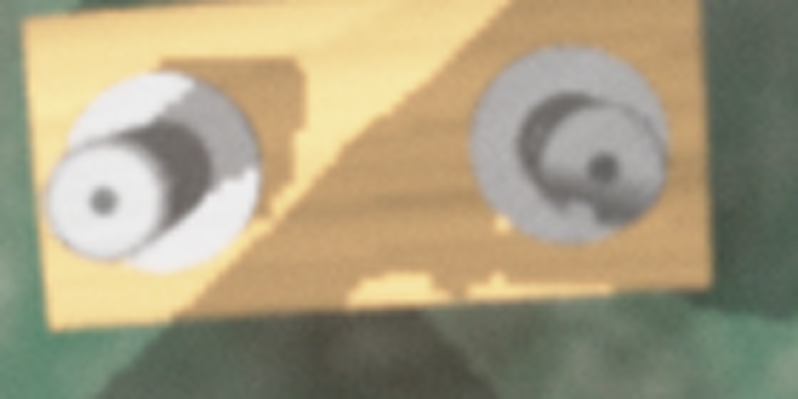

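```bash
python3 -m jog '{"offset":[[-0.3,0.3,0.6],[-0.3,0.3,0.7],[-0.3,0.2,0.7],[0,0,0]],"twist":[[0.1,-0.15,0],[0.1,-0.15,0],[0,0,0],[0,0,0]],"gripper":[0.8,0.8,0.8,0.8]}' 25
python3 - <<'E'
from h import *
plan([0.475,-0.352,0.16],0.05)
f=viewer.grab_frame("wrist"); np.savez("w10.npz",**f)
p=wproj(f,(0.546,-0.351,.113)); q=wproj(f,(0.538,-0.281,.113)); print(p,q)
u,v=p.astype(int)
im=f["frame"][v-45:v+45,u-50:u+50,::-1]; im=cv2.resize(im,None,fx=8,fy=6.6,interpolation=cv2.INTER_CUBIC)
im=np.clip(im.astype(float)*1.6,0,255).astype(np.uint8); im=cv2.resize(f["frame"][v-36:v+36,u-50:u+50,::-1],None,fx=8,fy=8,interpolation=cv2.INTER_CUBIC)
cv2.imwrite("pics/w10c.png",np.clip(im.astype(float)*1.5,0,255).astype(np.uint8)); print(u,v)
cv2.imwrite("pics/w10.png",f["frame"][:,:,::-1])
E
```

```text
time: 10.15
tool_pos: [0.4712, -0.3545, 0.1606]
ee_rot: [-3.14, -0.078, 0.006]
ft_force: [0.6, 1.2, -0.2]
finger_gap: 0.802
t 10.15 pos [ 0.4712 -0.3545  0.1606] tool offset mm [ 4.  -2.3  0.6] scaled [ 0.13 -0.08  0.02] gap 0.802 F [ 0.6  1.2 -0.2]
twist scaled [-0.    0.04 -0.  ]
[282.20418837 108.63158431] [164.74809706 120.37717243]
282 108
```

View pics/w10c.png

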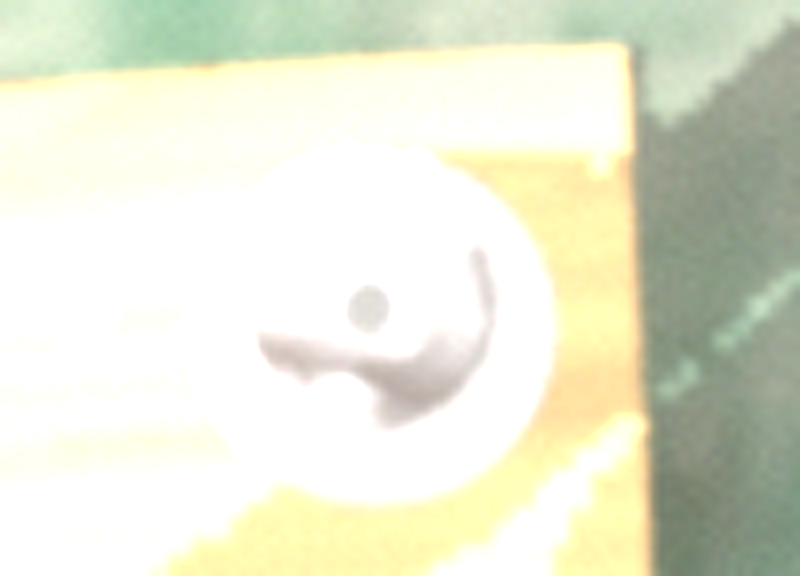

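View pics/w10.png

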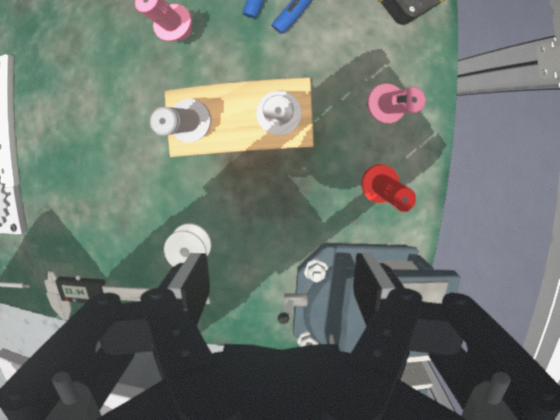

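Run:
```python
from h import *
def en(n,u,v,o):
    f=dict(np.load(n)); im=cv2.resize(f["frame"][v-30:v+30,u-40:u+40],None,fx=9,fy=9,interpolation=cv2.INTER_CUBIC)
    g=np.clip((im.astype(float)-60)/(255-60),0,1)**2*255
    cv2.imwrite(o,g[:,:,::-1].astype(np.uint8))
en("w10.npz",280,112,"pics/w10d.png"); en("w10.npz",170,118,"pics/w10e.png")
```

```text
(no output)
```

View pics/w10d.png

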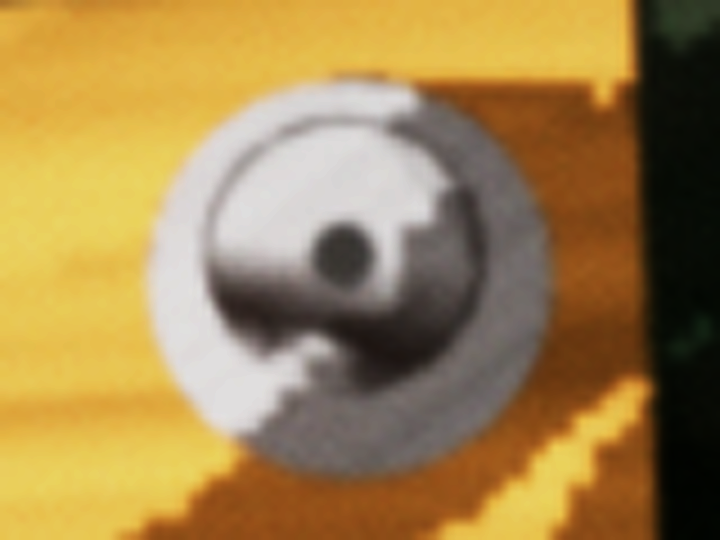

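View pics/w10e.png

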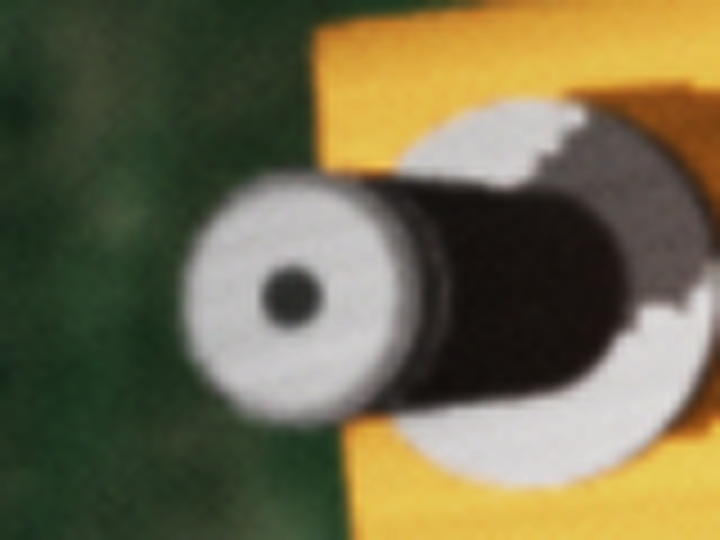

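Run:
```python
from h import *
f=dict(np.load("w10.npz"))
for uv in [(320,245),(355,247),(415,265)]:
    for z in (0.02,.1): print(uv,z,onz(wray(f,*uv),z).round(3))
c=lambda u,v,z: onz(wray(f,280-40+(u+.5)/9-.5,112-30+(v+.5)/9-.5),z)
print("top centre",c(345,250,.113),"collar",c(350,280,.055))
for z in (.113,.1,.093): 
    t=c(307,350,z); print(z,t)
```

```text
(320, 245) 0.02 [ 0.428 -0.393  0.02 ]
(320, 245) 0.1 [ 0.459 -0.381  0.1  ]
(355, 247) 0.02 [ 0.427 -0.427  0.02 ]
(355, 247) 0.1 [ 0.458 -0.405  0.1  ]
(415, 265) 0.02 [ 0.409 -0.493  0.02 ]
(415, 265) 0.1 [ 0.445 -0.453  0.1  ]
top centre [ 0.54547171 -0.34855208  0.113     ] collar [ 0.54509182 -0.34843422  0.055     ]
0.113 [ 0.53890373 -0.34644334  0.113     ]
0.1 [ 0.53893009 -0.34615119  0.1       ]
0.093 [ 0.53894429 -0.34599387  0.093     ]
```

```bash
python3 -m jog '{"offset":[[0.25,-0.1,0.5],[0.2,-0.1,0.6],[0,0,0]],"twist":[[0,0,0],[0,0,0],[0,0,0]],"gripper":[0.4,0.4,0.4]}' 25
python3 - <<'E'
from h import *
plan([0.478,-0.352,0.125],0.05)
f=viewer.grab_frame("wrist"); np.savez("w11.npz",**f)
p=wproj(f,(0.5453,-0.3485,.113)); print(p); u,v=p.astype(int)
im=cv2.resize(f["frame"][v-30:v+36,u-40:u+40],None,fx=9,fy=9,interpolation=cv2.INTER_CUBIC)
cv2.imwrite("pics/w11.png",im[:,:,::-1])
E
```

```text
time: 10.5
tool_pos: [0.4873, -0.3468, 0.1282]
ee_rot: [3.139, 0.079, -0.001]
ft_force: [-0.2, -0.1, -0.6]
finger_gap: 0.401
t 10.5 pos [ 0.4873 -0.3468  0.1282] tool offset mm [-9.5  4.7  3.3] scaled [-0.32  0.16  0.11] gap 0.401 F [-0.2 -0.1 -0.6]
twist scaled [0.02 0.01 0.  ]
[291.40693465 141.45569128]
```

View pics/w11.png

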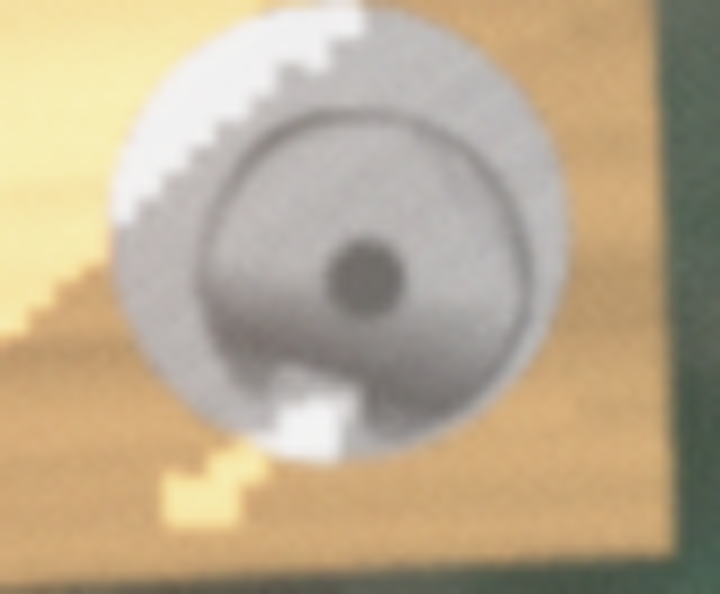

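Run:
```python
from h import *
f=dict(np.load("w11.npz")); V=f["view"]; C=-V[:3,:3].T@V[:3,3]; print("cam",C)
u0,v0=251,111
c=lambda u,v,z: onz(wray(f,u0+(u+.5)/9-.5,v0+(v+.5)/9-.5),z)
T=c(366,280,.113); K=c(341,233,.055); print("top",T,"collar",K)
print("diam",np.linalg.norm(c(200,280,.113)-c(532,280,.113)), np.linalg.norm(c(112,233,.055)-c(570,233,.055)))
for z in (.093,.113):
    a,b=c(270,376,z),c(358,390,z); d=b-a; m=(a+b)/2-T
    print(z,"w",np.linalg.norm(d),"normal",np.arctan2(-d[0],d[1])%(2*np.pi),"dir mid",np.arctan2(m[1],m[0]),np.linalg.norm(m[:2]))
g=cv2.resize(f["frame"][150:172,270:305],None,fx=22,fy=22,interpolation=cv2.INTER_CUBIC); cv2.imwrite("pics/w11z.png",g[:,:,::-1])
```

```text
cam [ 0.55416678 -0.34271014  0.26992388]
top [ 0.54519316 -0.34841688  0.113     ] collar [ 0.54523539 -0.34851978  0.055     ]
diam 0.017740556865640307 0.033467434322953925
0.093 w 0.0053869173059903856 normal 3.03351104593466 dir mid 2.8742127902455454 0.007840939050700893
0.113 w 0.004777964209382867 normal 3.0335110459346684 dir mid 2.7303868919835024 0.006210784454572539
```

View pics/w11z.png

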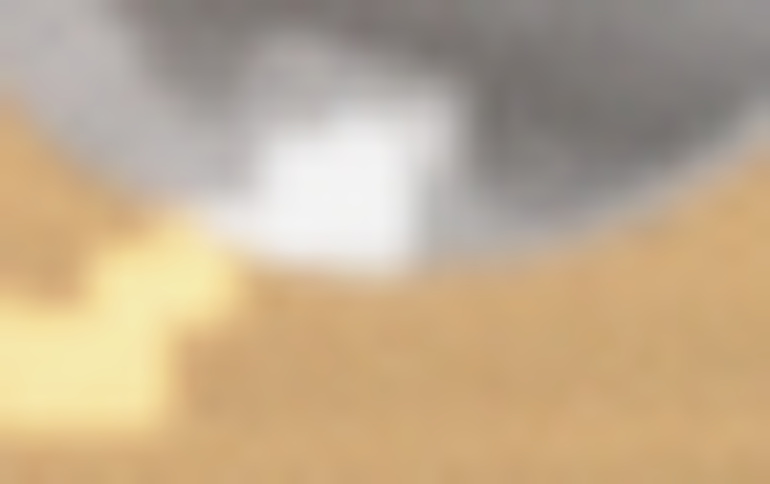

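```bash
python3 -m jog '{"offset":[[0,0,-0.6],[0,0,-0.3],[0,0,0],[0,0,0],[0,0,0],[0,0,0],[0,0,0]],"twist":[[0,0,0],[0,0,-0.8],[0,0,-0.8],[0,0,-0.8],[0,0,-0.8],[0,0,-0.8],[0,0,0]],"gripper":[0.5,0.5,0.5,0.5,0.5,0.5,0.5]}' 25
python3 - <<'E'
from h import *
plan([0.5452,-0.3485,0.15],0.46); print(readout.sense()["joints"])
E
```

```text
time: 11.25
tool_pos: [0.4921, -0.3476, 0.1654]
ee_rot: [3.043, 0.73, 0.008]
ft_force: [-0.7, 0.3, 0.0]
finger_gap: 0.504
t 11.25 pos [ 0.4921 -0.3476  0.1654] tool offset mm [46.9 24.7 15.9] scaled [1.56 0.82 0.53] gap 0.504 F [-0.7  0.3  0. ]
twist scaled [ 0.13 -0.02  0.11]
[-0.81074092  0.29631744  1.60574117 -0.0021219   1.22610175  0.29012508]
```

```bash
python3 -m jog '{"offset":[[0.5,0.25,0],[0.5,0.28,0],[0.5,0.28,0],[0,0,0]],"twist":[[0.1,0,0.1],[0,0,0],[0,0,0],[0,0,0]],"gripper":[0.5,0.5,0.5,0.5]}' 25
python3 - <<'E'
from h import *
plan([0.5452,-0.3485,0.069],0.46)
E
```

```text
time: 11.65
tool_pos: [0.546, -0.3498, 0.1696]
ee_rot: [3.055, 0.702, 0.008]
ft_force: [-0.1, 0.5, -0.0]
finger_gap: 0.496
t 11.65 pos [ 0.546  -0.3498  0.1696] tool offset mm [ -0.5  -2.4 100.6] scaled [-0.02 -0.08  3.35] gap 0.496 F [-0.1  0.5 -0. ]
twist scaled [ 0.08 -0.04 -0.09]
```

```bash
python3 -m jog '{"offset":[[0,-0.08,0.6],[0,0,0.7],[0,0,0]],"twist":[[0.08,-0.04,-0.05],[0,0,0],[0,0,0]],"gripper":[0.5,0.5,0.5]}' 25
python3 - <<'E'
from h import *
plan([0.5452,-0.3485,0.069],0.46)
f=viewer.grab_frame("wrist"); np.savez("w12.npz",**f); crop(f,160,130,400,340,2.5,"pics/w12.png")
E
```

```text
time: 11.95
tool_pos: [0.544, -0.3472, 0.1287]
ee_rot: [-3.061, -0.708, 0.002]
ft_force: [-0.4, 0.3, -0.7]
finger_gap: 0.498
t 11.95 pos [ 0.544  -0.3472  0.1287] tool offset mm [ 0.6  1.7 59.7] scaled [0.02 0.06 1.99] gap 0.498 F [-0.4  0.3 -0.7]
twist scaled [-0.    0.01 -0.05]
```

View pics/w12.png

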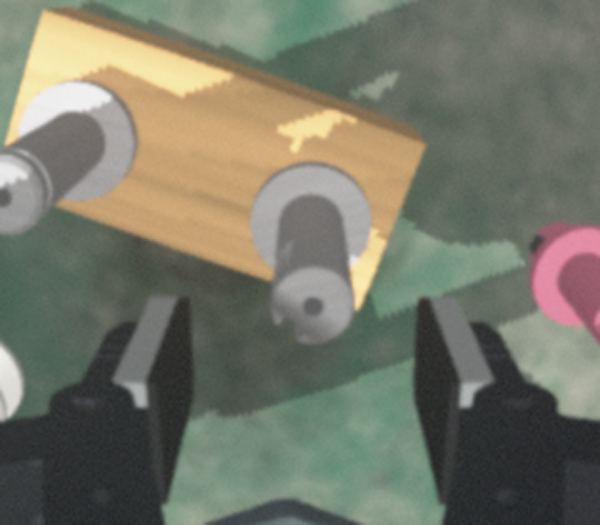

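Run:
```python
from h import *
f=dict(np.load("w12.npz")); g=cv2.resize(f["frame"][232:272,262:308],None,fx=16,fy=14,interpolation=cv2.INTER_CUBIC); g=cv2.resize(f["frame"][232:272,262:308],None,fx=14,fy=14,interpolation=cv2.INTER_CUBIC); cv2.imwrite("pics/w12z.png",g[:,:,::-1])
```

```text
(no output)
```

View pics/w12z.png

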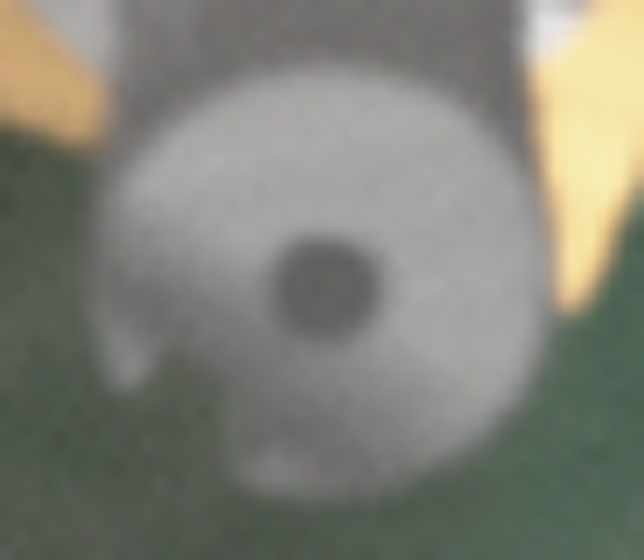

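Run:
```python
from h import *
f=dict(np.load("w12.npz"))
c=lambda u,v,z=.113: onz(wray(f,262+(u+.5)/14-.5,232+(v+.5)/14-.5),z)
T=c(325,288); a,b=c(122,390),c(235,472); i,j=c(170,345),c(225,385)
print(T, np.linalg.norm(a-b),np.linalg.norm(c(92,288)-c(550,288)))
for p in ((a+b)/2,(i+j)/2): m=p-T; print(np.arctan2(m[1],m[0]),np.linalg.norm(m))
d=b-a; print("chord normal",np.arctan2(-d[0],d[1]))
for p in (a,b): m=p-T; print(np.arctan2(m[1],m[0]),np.linalg.norm(m))
```

```text
[ 0.54551553 -0.34817303  0.113     ] 0.005461331950469245 0.017150574795212436
2.845123249441894 0.008088524406523457
2.608724128316769 0.005736584565748513
chord normal 2.918548207821977
2.527682876260734 0.008724754026546872
-3.1056358168286637 0.008345070081354218
```

```bash
python3 -m jog '{"offset":[[0.03,0.06,0.4],[0,0,0.6],[0,0,0.6],[0,0,0.35],[0,0,0]],"twist":[[0,0,-0.05],[0,0,0],[0,0,0],[0,0,0],[0,0,0]],"gripper":[0.5,0.5,0.5,0.5,0.5]}' 25
python3 - <<'E'
from h import *
plan([0.5454,-0.3484,0.069],0.46)
f=viewer.grab_frame("wrist"); crop(f,160,130,400,340,2.5,"pics/w13.png")
E
```

```text
time: 12.5
tool_pos: [0.5462, -0.3506, 0.0707]
ee_rot: [3.055, 0.713, 0.002]
ft_force: [-1.6, 0.1, 0.4]
finger_gap: 0.496
t 12.5 pos [ 0.5462 -0.3506  0.0707] tool offset mm [ 0.3 -2.3  1.7] scaled [ 0.01 -0.08  0.06] gap 0.496 F [-1.6  0.1  0.4]
twist scaled [ 0.04 -0.   -0.01]
```

View pics/w13.png

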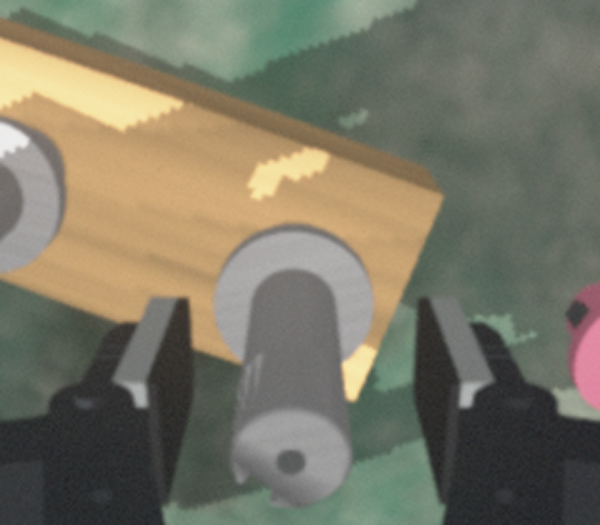

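```bash
python3 -m jog '{"offset":[[0,-0.08,0.05],[0,0,0],[0,0,0],[0,0,0],[0,0,0],[0,0,0]],"twist":[[0.04,0,0],[0,0,0],[0,0,0],[0,0,0],[0,0,0],[0,0,0]],"gripper":[0.3,0.1,0.1,0.1,0.1,0.1]}' 40
python3 - <<'E'
from h import *
plan([0.5454,-0.3484,0.069],0.46)
E
```

```text
time: 13.15
tool_pos: [0.5463, -0.3492, 0.0725]
ee_rot: [3.056, 0.714, 0.004]
ft_force: [-0.0, 1.0, -2.0]
finger_gap: 0.198
t 13.15 pos [ 0.5463 -0.3492  0.0725] tool offset mm [-0.4 -1.2  3.4] scaled [-0.01 -0.04  0.11] gap 0.198 F [-0.  1. -2.]
twist scaled [ 0.04 -0.02 -0.01]
```

```bash
python3 -m jog '{"offset":[[0,0,-0.3],[0,0,-0.6],[0,0,-0.9],[0,0,-0.9],[0,0,-0.9],[0,0,-0.7],[0,0,0]],"twist":[[0,0,0],[0,0,0],[0,0,0],[0,0,0],[0,0,0],[0,0,0],[0,0,0]],"gripper":[0.1,0.1,0.1,0.1,0.1,0.1,0.1]}' 60
python3 - <<'E'
from h import *
plan([0.4549,0.0138,0.15],0.05)
f=viewer.grab_frame("scene"); crop(f,220,130,360,300,4,"pics/s14.png")
E
```

```text
time: 13.85
tool_pos: [0.5459, -0.349, 0.2094]
ee_rot: [3.055, 0.714, 0.005]
ft_force: [0.6, -0.9, -0.6]
finger_gap: 0.196
t 13.85 pos [ 0.5459 -0.349   0.2094] tool offset mm [  79.  -365.9   57.8] scaled [  2.63 -12.2    1.93] gap 0.196 F [ 0.6 -0.9 -0.6]
twist scaled [ 0.04 -0.03  4.09]
```

View pics/s14.png

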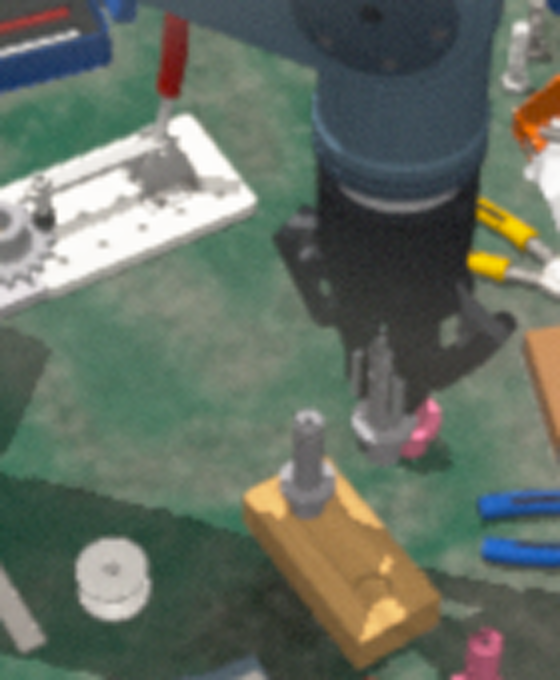

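```bash
python3 -m jog '{"offset":[[0.2,-0.8,0],[0.22,-0.95,0],[0.22,-0.95,0],[0.22,-0.95,0],[0.22,-0.95,0],[0.22,-0.95,0],[0.22,-0.95,0],[0.22,-0.95,0],[0.22,-0.95,0],[0.22,-0.95,0],[0.22,-0.9,0],[0,0,0]],"twist":[[0,0,0],[0,0,0],[0,0,0],[0,0,0],[0,0,0],[0,0,0],[0,0,0],[0,0,0],[0,0,0],[0,0,0],[0,0,0],[0,0,0]],"gripper":[0.1,0.1,0.1,0.1,0.1,0.1,0.1,0.1,0.1,0.1,0.1,0.1]}' 60
python3 - <<'E'
from h import *
plan([0.4549,0.0138,0.15],0.05)
E
```

```text
time: 15.1
tool_pos: [0.4605, -0.0257, 0.1892]
ee_rot: [-3.045, -0.705, 0.028]
ft_force: [0.0, -1.3, -1.6]
finger_gap: 0.193
t 15.1 pos [ 0.4605 -0.0257  0.1892] tool offset mm [ 12.9 -37.2  39.7] scaled [ 0.43 -1.24  1.32] gap 0.193 F [ 0.  -1.3 -1.6]
twist scaled [-0.17  0.18  4.05]
```

```bash
python3 -m jog '{"offset":[[0.2,-0.6,0],[0.2,-0.6,0],[0,0,0.3],[0,0,0.3],[0,0,0.3],[0,0,0.2],[0,0,0.2],[0,0,0]],"twist":[[-0.1,0.1,0],[-0.1,0.1,0],[0,0,0.8],[0,0,0.8],[0,0,0.8],[0,0,0.8],[0,0,0.7],[0,0,0]],"gripper":[0.1,0.1,0.1,0.1,0.1,0.1,0.1,0.1]}' 60
python3 - <<'E'
from h import *
plan([0.4549,0.0138,0.10],0.05)
f=viewer.grab_frame("wrist"); np.savez("w15.npz",**f); cv2.imwrite("pics/w15.png",f["frame"][:,:,::-1])
E
```

```text
time: 15.9
tool_pos: [0.451, 0.0114, 0.1408]
ee_rot: [-3.138, -0.079, 0.007]
ft_force: [-0.8, 0.8, -1.3]
finger_gap: 0.196
t 15.9 pos [0.451  0.0114 0.1408] tool offset mm [ 4.2 -2.1 40.8] scaled [ 0.14 -0.07  1.36] gap 0.196 F [-0.8  0.8 -1.3]
twist scaled [-0.02  0.05  0.01]
```

View pics/w15.png

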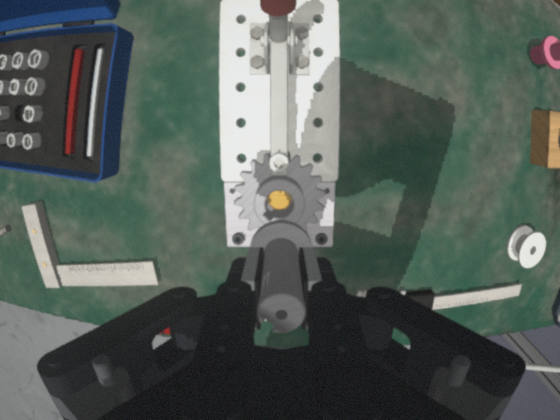

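Run:
```python
from h import *
f=dict(np.load("w15.npz")); s=readout.sense(); Rm=R.from_rotvec(s["ee_rot"])
for z in (-.0405,.0175):
    print(z,wproj(f,s["tool_pos"]+Rm.apply([0,0,z])))
for k in (-.017,.017): print(wproj(f,s["tool_pos"]+Rm.apply([0,k,.0175])),)
print(wproj(f,s["tool_pos"]+Rm.apply([.017,0,.0175])))
print("hub",wproj(f,(0.4549,0.0138,.04)))
g=cv2.resize(f["frame"][180:340,200:360],None,fx=3.7,fy=3.7,interpolation=cv2.INTER_CUBIC); cv2.imwrite("pics/w15z.png",g[:,:,::-1])
```

```text
-0.0405 [282.4906963 312.8510963]
0.0175 [282.02572035 252.02394006]
[249.93909505 251.97178716]
[314.09771838 251.80157524]
[281.97398622 221.3555585 ]
hub [279.08126512 204.7147703 ]
```

View pics/w15z.png

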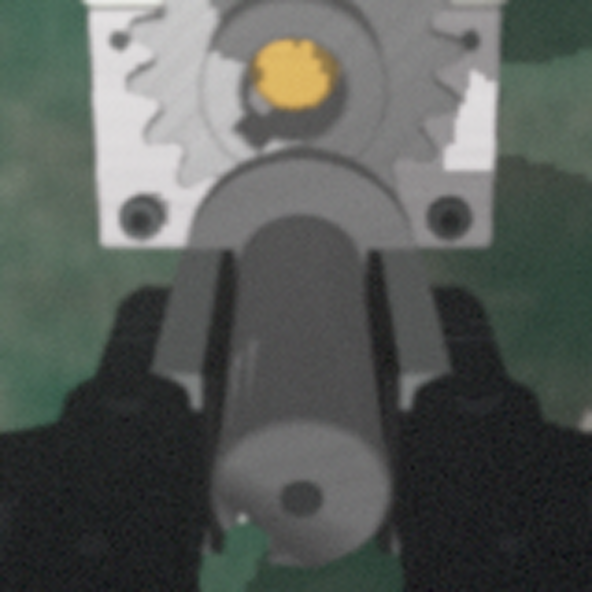

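```bash
python3 -m jog '{"offset":[[0.14,-0.07,0],[0,0,0],[0,0,0.3],[0,0,0.4],[0,0,0.3],[0,0,0]],"twist":[[0,0.05,0],[0,0,0],[0,0,0],[0,0,0],[0,0,0],[0,0,0]],"gripper":[0.1,0.1,0.1,0.1,0.1,0.1]}' 60
python3 - <<'E'
from h import *
plan([0.4549,0.0138,0.0925],0.05)
E
```

```text
time: 16.55
tool_pos: [0.4561, 0.0132, 0.1088]
ee_rot: [-3.139, -0.089, -0.003]
ft_force: [-0.3, -0.5, -1.7]
finger_gap: 0.193
t 16.55 pos [0.4561 0.0132 0.1088] tool offset mm [-1.2 -0.6 16.3] scaled [-0.04 -0.02  0.54] gap 0.193 F [-0.3 -0.5 -1.7]
twist scaled [-0.02 -0.02  0.07]
```

```bash
python3 -m jog '{"offset":[[-0.04,-0.02,0.2],[0,0,0.2],[0,0,0.2],[0,0,0.2],[0,0,0]],"twist":[[0,0,0.07],[0,0,0],[0,0,0],[0,0,0],[0,0,0]],"gripper":[0.1,0.1,0.1,0.1,0.1]}' 60
python3 - <<'E'
from h import *
plan([0.4549,0.0138,0.0635],0.05); print(readout.sense()["ft_torque"])
E
```

```text
time: 17.05
tool_pos: [0.4547, 0.0139, 0.0824]
ee_rot: [-3.139, -0.078, -0.002]
ft_force: [-0.2, -0.4, -2.0]
finger_gap: 0.195
t 17.05 pos [0.4547 0.0139 0.0824] tool offset mm [ 0.1  0.1 18.9] scaled [0.   0.   0.63] gap 0.195 F [-0.2 -0.4 -2. ]
twist scaled [-0.02 -0.02 -0.01]
[-0.02960084 -0.0770523  -0.01648017]
```

```bash
python3 -m jog '{"offset":[[0,0,0.1],[0,0,0.1],[0,0,0.1],[0,0,0]],"twist":[[0,0,0],[0,0,0],[0,0,0],[0,0,0]],"gripper":[0.1,0.1,0.1,0.1]}' 60
python3 - <<'E'
from h import *
plan([0.4549,0.0138,0.0635],0.05); print(readout.sense()["ft_torque"])
E
```

```text
time: 17.45
tool_pos: [0.4552, 0.0138, 0.0729]
ee_rot: [-3.139, -0.078, -0.004]
ft_force: [-0.6, -0.6, -1.9]
finger_gap: 0.195
t 17.45 pos [0.4552 0.0138 0.0729] tool offset mm [-0.3  0.   9.4] scaled [-0.01  0.    0.31] gap 0.195 F [-0.6 -0.6 -1.9]
twist scaled [-0.02 -0.02 -0.01]
[0.03170512 0.00193937 0.00229832]
```

```bash
python3 -m jog '{"offset":[[0,0,0.1],[0,0,0.1],[0,0,0.1],[0,0,0.1],[0,0,0.1]],"twist":[[0,0,0],[0,0,0],[0,0,0],[0,0,0],[0,0,0]],"gripper":[0.1,0.1,0.1,0.1,0.1]}' 80
python3 - <<'E'
from h import *
plan([0.4549,0.0138,0.0635],0.05); print(readout.sense()["ft_torque"])
E
```

```text
time: 17.95
tool_pos: [0.4564, 0.0137, 0.062]
ee_rot: [-3.139, -0.079, -0.003]
ft_force: [-22.6, 4.0, 59.2]
finger_gap: 0.186
t 17.95 pos [0.4564 0.0137 0.062 ] tool offset mm [-1.5 -0.1 -1.5] scaled [-0.05 -0.   -0.05] gap 0.186 F [-22.6   4.   59.2]
twist scaled [-0.01 -0.02  0.  ]
[ 0.58125201  3.7909468  -0.07123088]
```

```bash
python3 -m jog '{"offset":[[-0.05,0,0.03],[-0.03,0,0.04]],"twist":[[0,0,0],[0,0,0]],"gripper":[0.1,0.1]}' 80
python3 - <<'E'
from h import *
plan([0.4549,0.0138,0.0635],0.05); print(readout.sense()["ft_torque"])
E
```

```text
time: 18.15
tool_pos: [0.4558, 0.0137, 0.0629]
ee_rot: [-3.139, -0.08, -0.008]
ft_force: [-2.4, 1.0, 7.8]
finger_gap: 0.193
t 18.15 pos [0.4558 0.0137 0.0629] tool offset mm [-0.9 -0.2 -0.6] scaled [-0.03 -0.01 -0.02] gap 0.193 F [-2.4  1.   7.8]
twist scaled [-0.01 -0.05  0.01]
[ 0.29645289  0.43953371 -0.06124349]
```

```bash
python3 -m jog '{"offset":[[-0.02,0,0.06],[0,0,0.06],[0,0,0.06]],"twist":[[0,0,0],[0,0,0],[0,0,0]],"gripper":[0.1,0.1,0.1]}' 80
python3 - <<'E'
from h import *
plan([0.4549,0.0138,0.0635],0.05); print(readout.sense()["ft_torque"])
f=viewer.grab_frame("wrist"); cv2.imwrite("pics/w16.png",f["frame"][:,:,::-1])
f=viewer.grab_frame("scene"); crop(f,190,90,300,220,5,"pics/s16.png")
plan([0.4549,0.0138,0.0635],0.05)
E
```

```text
time: 18.45
tool_pos: [0.4563, 0.0138, 0.0622]
ee_rot: [-3.14, -0.081, -0.008]
ft_force: [-10.6, 1.2, 24.6]
finger_gap: 0.185
t 18.45 pos [0.4563 0.0138 0.0622] tool offset mm [-1.4 -0.1 -1.3] scaled [-0.05 -0.   -0.04] gap 0.185 F [-10.6   1.2  24.6]
twist scaled [-0.01 -0.05  0.02]
[ 0.24028354  2.09122492 -0.04103205]
t 18.55 pos [0.4563 0.0138 0.0622] tool offset mm [-1.4 -0.1 -1.3] scaled [-0.05 -0.   -0.04] gap 0.19 F [-9.5  1.1 23.2]
twist scaled [-0.01 -0.05  0.02]
```

View pics/w16.png

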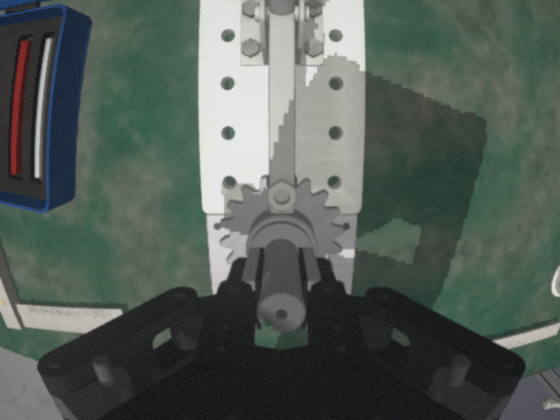

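View pics/s16.png

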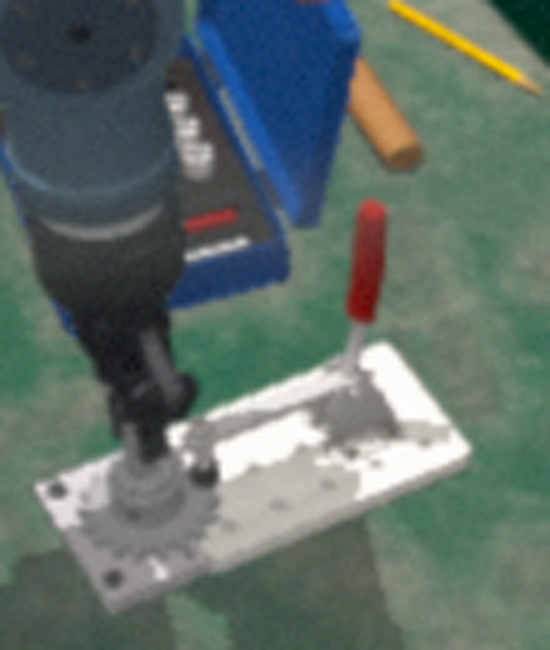

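```bash
python3 -m jog '{"offset":[[-0.04,0,0.07],[-0.04,0,0.07],[-0.03,0,0.07]],"twist":[[0,0,0],[0,0,0],[0,0,0]],"gripper":[0.1,0.1,0.1]}' 80
python3 - <<'E'
from h import *
plan([0.4549,0.0138,0.0635],0.05); print(readout.sense()["ft_torque"])
E
```

```text
time: 18.85
tool_pos: [0.4561, 0.0137, 0.0622]
ee_rot: [-3.14, -0.083, -0.016]
ft_force: [-7.7, 1.6, 22.1]
finger_gap: 0.189
t 18.85 pos [0.4561 0.0137 0.0622] tool offset mm [-1.2 -0.1 -1.3] scaled [-0.04 -0.   -0.04] gap 0.189 F [-7.7  1.6 22.1]
twist scaled [-0.   -0.1   0.03]
[ 0.32378251  1.60956373 -0.04755562]
```

```bash
python3 -m jog '{"offset":[[-0.05,0,0.08],[-0.05,0,0.08]],"twist":[[0,-0.08,0],[0,-0.05,0]],"gripper":[0.1,0.1]}' 80
python3 - <<'E'
from h import *
plan([0.4549,0.0138,0.0635],0.05); print(readout.sense()["ft_torque"])
f=viewer.grab_frame("wrist"); crop(f,190,160,370,330,4,"pics/w17.png")
plan([0.4549,0.0138,0.0635],0.05)
E
```

```text
time: 19.05
tool_pos: [0.4561, 0.0137, 0.0622]
ee_rot: [3.14, 0.083, 0.003]
ft_force: [-6.5, 3.8, 23.5]
finger_gap: 0.192
t 19.05 pos [0.4561 0.0137 0.0622] tool offset mm [-1.2 -0.1 -1.3] scaled [-0.04 -0.   -0.04] gap 0.192 F [-6.5  3.8 23.5]
twist scaled [ 0.   -0.02  0.03]
[ 0.56351042  1.13743085 -0.03043255]
t 19.1 pos [0.4561 0.0137 0.0622] tool offset mm [-1.2 -0.1 -1.3] scaled [-0.04 -0.   -0.04] gap 0.189 F [-6.2  2.9 23.4]
twist scaled [ 0.   -0.02  0.03]
```

View pics/w17.png

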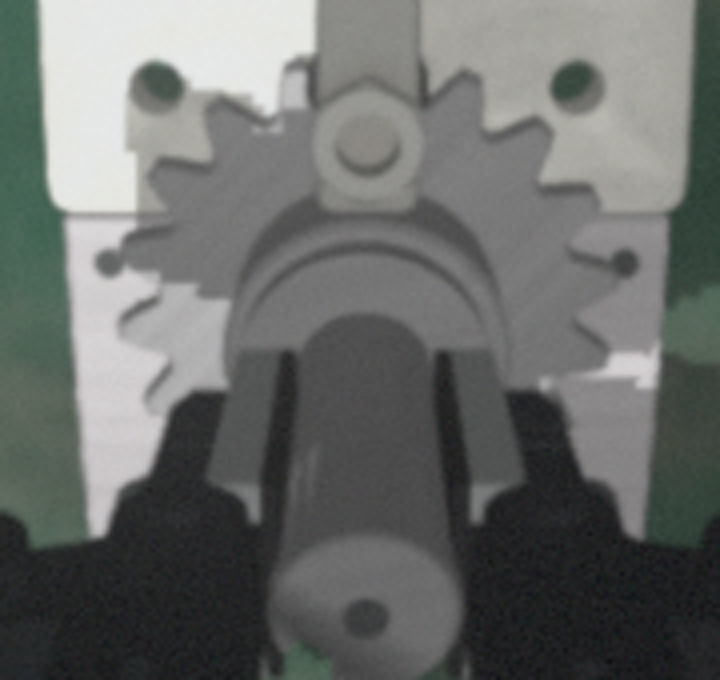

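Run:
```python
from station import arm, readout
print(arm.close_job()); s=readout.sense(); print(s["time"],s["ft_force"],s["finger_gap"])
```

```text
the job is handed in; nothing more can be done
None
the job is handed in; nothing more can be done
```

I swung the clamp shut over centre and let go of the lever. I then lifted the keyed shaft out of the right-hand rack bore and put it key end down into the sprocket. I handed in at 19.1 s while still holding the shaft and pressing it down. No verdict was reported.

**Which shaft:** the right-hand grey one, since its spindle top shows the slot. The left one has a plain top and stayed in the rack.

**Insertion:** the slot measured about 2.85 rad and the keyway 2.44 rad, so I turned the shaft by 0.41 rad. The key went past the height where a misaligned key would stop, with no force, so no search was needed.

**Last checks:**
- **Press:** the force on the tool was steady at 23 N upward. The plug accounts for about 11 N, so roughly 12 N should be on the hub. The fingers were still closed on the spindle with the grip set to 80 N.
- **Clamp and collar:** the last pictures show the lever upright, the pad on the sprocket, and the collar sitting on the hub and centred on it.
- **Clamp angle, pad force and plug travel:** I could not read these directly. I judged them from the pictures and the measured height.

**What disagreed:**
- **Height:** the tool ended 1.3 mm lower than I calculated for fully home. That could be the shaft slipping slightly in the grip, or calibration error.
- **Sideways:** it ended 1.2 mm in x from the measured hub position, with a side load of about 6 N.

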